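Dock the lock box in its corner stop and hold its key turned

ROBOT

A 7-joint arm with a two-finger parallel gripper is mounted at the origin on a cart in front of the work surface, level with it; the furniture and walls round the work are solid. World frame = base frame: x ahead of the robot, y to its left, z up, the work surface at z = 0. Lengths are in m, angles in rad, forces in N, time in s.
With the tool pointing down it reaches from about 0.425 to 0.875 m from the base axis. Payload 4.7 kg.
Tool frame: the origin (TCP) lies on the centre line of the jaws, within the pads' length; the fingertips stand 14 mm ahead of it and the grasp point (between the pads) lies 5 mm behind it; z points along the fingers, y is the direction in which the jaws open and shut (so a half turn about z gives the same grasp; the last joint's range is limited). The gripper opens to 87 mm and grips with 3 to 60 N. Pads are 19 mm wide; open, the fingers measure 117 mm over their backs; the gripper's body (75 mm by 190 mm) begins 51 mm behind the grasp point.
Start: joints at [1.119, 0.321, -0.07, 1.45, 0.023, 1.371, -0.057], TCP at [0.292, -0.581, 0.237] pointing down, gripper open.
Joint ranges: [-2.86, 2.86], [-0.3, 2.09], [-1.38, 1.24], [0.06, 2.45], [-1.56, 4.7], [0.09, 2.05], [-2.69, 2.69]. Speed limits (rad/s): [2.57, 2.57, 3.14, 3.14, 3.14, 3.14, 3.14].

INTERFACE

Orientations are given as a rotation vector (axis times angle).
In Python, from bench import ctrl gives the robot as it stands. The module is installed in compiled form; this text tells all that it offers.
- The arm moves only by the tool step_arm, never from a script. Its argument "plan" is a list of rows, each a list of 3 entries, a list of its own where there are three numbers: the turn, a rotation vector about the tool's x, y, z in rad, then the shift along the tool's x, y, z in m, then the closure in counts, from 0 (fully open) to 255 (shut). In form: [[[rx, ry, rz], [x, y, z], hand], ...]. A call has exactly 10 rows; each row is the pose to reach, as a shift and turn from the pose commanded when the call began, along the tool's axes at that moment; what a row does not reach only later rows make up. A row lasts 1/8 s, in which the tool goes at most 62.5 mm and 10.7 degrees, less where a joint would pass 70% of its speed; a pose out of reach is approached as far as the arm can. A call with a gripper value outside its range is refused whole. The fingers move at their own pace and stop on an object; "squeeze" is the grip in N (left out, the last holds). Time passes only in rows, so rows that repeat a pose let the fingers close, or fill a call up. It gives the time, the measured TCP pose, the force and the opening at its end, in the units of the state.
- ctrl.get_state(): the state, without advancing time (a new reading comes with each control period).
- ctrl.get_image(name): name is "scene" or "top" or "wrist"; returns the picture (420x560x3 uint8, red, green, blue); there is no depth.
- ctrl.calibration(name): a dict with "fov_y" (degrees; the focal length in pixels is half the picture's height over the tangent of half this angle, whatever the lens; pixels are square), "cx", "cy" (the principal point, pixels), "k1" (the pictures are not rectified: a ray, as slopes to the right and down, at radius r is drawn at 1 + k1 r^2 times it, then the intrinsics apply), "rvec" (rotation vector, rad) and "tvec" (3), from world to camera coordinates, as OpenCV has them. Camera axes: x right, y down, z forward; pixel columns grow to the right and rows downward; lengths in m; the calibration is good to about 2 mm. A picture is of the moment at which its call begins: read the wrist's pose just before it. calibration takes no time and is no camera call; for the wrist camera it gives the pose at the moment of the call.
- ctrl.close_job(): hands the job in, once; it reports no verdict.
Trained networks look in the newest picture that a camera, given by its name, has taken for a name from the list of things; names that differ only in an ending like _2 or _b are one class to them, and where a whole thing is asked for, a point or a joint stands for the part that bears it (a point fixed in the world has none). Each returns a list of dicts, best first, with "score" (0 to 1); they miss things now and then, are a little off and sometimes report something else, mostly with a low value. They report only what shows in the picture. A call takes as long as a camera call. They do not tell look-alikes from the thing itself.
- ctrl.cut_out(camera, label): "pixels" (420x560 bool, what is visible of it) and "rect" ([left, top, width, height] in pixels, round what is visible of it).
The state is a dict: "time": time; "joint_positions": joint angles; "qd": joint speeds; "joint_torque": joint torques, N m; "position": TCP position; "tool_rot": TCP orientation; "ft_force": force on the tool from outside, world axes, zero at the start; "torque": the same for the moment, N m; "grip_width": opening from 0.0 (shut) to 1.0 (fully open).
Only numpy, scipy, OpenCV 4.12 (cv2) and the standard library are available. Lean on these libraries where they do the work, as an engineer would, in place of code of your own. Each camera call takes 0.05 s, during which the arm holds its last target.

TASK

First push the grey steel lock box along the worktop until it sits flush against both walls of the aluminium corner stop, so that it cannot twist. Then take the key from the wooden stand, ease it straight down past the sticky pins until it is fully home in the lock on top of the box, turn it clockwise (seen from above) a quarter turn to its stop, and finish while still gripping the key and holding it turned against its return spring, the box still flush in its corner. Leave the bowl, the mug and the tea light alone.

Things in the scene. Friction and masses are not known exactly. Their poses are not given: they have to be found in the camera images.
- corner_stop: Fixed aluminium angle on the worktop; walls 30 mm high, 8 mm thick. Origin: inner corner, worktop level. One wall lies at x > 0 and runs 110 mm from the corner to -y; the other lies at y > 0 and runs 90 mm to -x. 4 mm feet lie outside. The box belongs in x < 0, y < 0: docked, its axes are parallel to the stop's and its origin is at (-55, -70) mm in this frame.
- lock_box: Loose grey steel box, 110 mm along x, 140 mm along y, 66 mm high, about 0.7 kg; slides on the worktop. Origin: centre of its underside, z up. It starts 35 to 70 mm short of its docked place along each of the stop's axes, turned up to 0.3 rad. A steel lock housing, 44 x 44 mm, top at 74 mm, stands on the lid.
- box_corner (a point): Lower corner of the box at its (+55, +70) mm, the corner that goes into the inner corner of the stop.
- keyhole (a point): Centre of the keyhole mouth, at (-20, 0, 74) mm in the box frame, axes as the box. Slot 18 mm along the box's y, 8 mm along its x, with a 4 mm wide 45 degree bevel round the mouth. It goes through a fixed 12 mm plate; the turning cylinder is under that, its floor 35 mm below the mouth. The key can turn only with its tip within 3 mm of that floor.
- cylinder (a joint): Angle of the lock cylinder: 0 with the keyhole in line, grows as the key is turned clockwise seen from above, stop at 1.4 rad. The key has up to about 0.17 rad of play in it, so the key itself turns 1.4 to 1.6 rad to the stop. A spring turns it back when let go: 0.03 N m at 0, about 0.08 N m at the stop.
- key: Large key, 96 mm long, 60 g, standing upright in the stand. Origin: its tip; z runs up along the shank to the bow. Flat steel bit 16 mm along y, 6 mm along x, 20 mm long with the lowest 8 mm a V point; round shank 5.5 mm thick; black bow 10 mm thick (x), 30 mm wide (y), from 50 to 96 mm above the tip. Works the same after a half turn about z.
- key_bow (a point): Centre of the key's bow, 73 mm above the tip, axes as the key: the place to grip, across the 10 mm along x.
- key_tip (a point): The key's tip (origin of the key). Two sprung sticky pins, at the two ends of the slot about 9.5 mm below the mouth, resist it with roughly 8 N (5 to 12) while the tip is about 16 to 25 mm below the mouth, then snap back over the bit and help it down.
- key_stand: Fixed wooden block, 60 mm (x) by 70 mm (y), 52 mm high, with a slot through it in which the key stands; the bow's shoulder rests on its top, so the tip is 2 mm above the worktop. Origin: centre of its underside. The key has its axes, with about 1 mm of play.
- bowl: Small white bowl, 98 mm across, 61 mm high, loose; bystander.
- candle: Tea light, 38 mm across, 15 mm high, loose; bystander.
- mug: White mug, 88 x 127 mm with its handle, 95 mm high, loose; bystander.
There are look-alikes about, which are no part of the job. Leave any orange or purple look-alike of the lock_box alone.

How it is judged:
On the way, in this order (a step that is already met when the one before it is completed fails the run):
1. the box sits flush against both walls of the corner stop, the key not yet in the lock (x of box_corner in the frame of corner_stop above -0.005 m and y of box_corner in the frame of corner_stop above -0.005 m and angle between the x axis of lock_box and the x axis of corner_stop, either way round below 0.05 rad and angle between lock_box's own z axis and vertical below 0.05 rad and distance between key_tip and keyhole above 0.06 m), for 0.3 s.
2. the key is fully home in the lock, not yet turned, the box still flush in its corner (x of box_corner in the frame of corner_stop above -0.005 m and y of box_corner in the frame of corner_stop above -0.005 m and angle between the x axis of lock_box and the x axis of corner_stop, either way round below 0.05 rad and angle between lock_box's own z axis and vertical below 0.05 rad and z of key_tip in the frame of lock_box below 0.0425 m and horizontal distance between key_tip and keyhole below 0.004 m and angle between key's own z axis and vertical below 0.15 rad and contact force between the fingers and key above 2 N and value of joint cylinder below 0.4 rad), for 0.1 s.
3. the key is turned to its stop (value of joint cylinder above 1.2 rad), for 0.3 s.
At the end, for the whole second after the job is handed in: Box within 5 mm of both stop walls, within 0.05 rad of parallel, flat; key upright within 0.15 rad, tip within 3.5 mm of the cylinder floor and 4 mm of its axis, still, gripped with over 2 N; cylinder beyond 1.2 of its 1.4 rad (x of box_corner in the frame of corner_stop above -0.005 m and y of box_corner in the frame of corner_stop above -0.005 m and angle between the x axis of lock_box and the x axis of corner_stop, either way round below 0.05 rad and angle between lock_box's own z axis and vertical below 0.05 rad and z of key_tip in the frame of lock_box below 0.0425 m and horizontal distance between key_tip and keyhole below 0.004 m and angle between key's own z axis and vertical below 0.15 rad and contact force between the fingers and key above 2 N and value of joint cylinder above 1.2 rad and linear speed of key below 0.02 m/s and angular speed of key below 0.2 rad/s); the arm keeps its last pose, push and grip.
It fails at once if the bowl is moved more than 20 mm (distance of bowl from where it was at the start of the episode above 0.02 m).
It fails at once if the tea light is moved more than 20 mm (distance of candle from where it was at the start of the episode above 0.02 m).
It fails at once if the mug is moved more than 20 mm (distance of mug from where it was at the start of the episode above 0.02 m).
It fails at once if the box is tipped by more than 0.2 rad (angle between lock_box's own z axis and vertical above 0.2 rad).
It also fails if it takes over 72 s, if anything falls off the work surface, if the arm or the gripper's body presses on something with over 40 N, if the wrist force passes 120 N, or if a joint passes its speed limit or range.

## Working session

There is one attempt and no reset: what is moved stays moved. The work goes in short steps, Python scripts to look and compute and a tool call to move; the robot and the scene stay as the last step left them, time stands still between calls to the robot, and variables do not carry over. Pictures are saved under pics/ and viewed, and the job is handed in when it is done.

Besides the shell and the picture viewer there is one more tool, called after ">>>" in YAML: its name, and indented under it one key for each argument. step_arm: Moves the arm, as the interface text tells. Its arguments: {"type":"object","properties":{"plan":{"type":"array"},"squeeze":{"type":"number"}},"required":["plan"]}

```bash
mkdir -p pics; ls; python3 - <<'E'
from bench import ctrl
import cv2, numpy as np
s=ctrl.get_state(); print({k:np.round(v,4) for k,v in s.items()})
for n in ("scene","top","wrist"):
    im=ctrl.get_image(n); cv2.imwrite(f"pics/{n}0.png",im[:,:,::-1]); print(n,ctrl.calibration(n))
E
```

```text
pics
{'time': np.float64(0.0), 'joint_positions': array([ 1.1191,  0.3219, -0.0701,  1.4517,  0.0226,  1.3708, -0.0569]), 'qd': array([ 0.0002,  0.0008,  0.0004, -0.    ,  0.001 ,  0.0016, -0.0001]), 'joint_torque': array([-4.00000e-04, -4.91285e+01, -4.04400e-01, -3.12534e+01,
       -6.40000e-02,  4.37000e-02,  2.00000e-04]), 'position': array([ 0.2917, -0.5803,  0.2354]), 'tool_rot': array([-3.0549e+00, -7.2470e-01,  8.0000e-04]), 'ft_force': array([ 1.1722, -0.3423,  0.1477]), 'torque': array([-0.0105, -0.0028,  0.0019]), 'grip_width': np.float64(1.0004)}
scene {'fov_y': 42.52242744899182, 'cx': 280.5290927004863, 'cy': 209.23703494661004, 'k1': -0.1733361389941325, 'rvec': array([ 2.03590017, -1.02054255,  0.47853038]), 'tvec': array([-0.36298186,  0.33556826,  1.34079356])}
top {'fov_y': 49.29047954782449, 'cx': 284.0530792139378, 'cy': 203.63399092278297, 'k1': -0.09523234944815041, 'rvec': array([ 2.13260386, -2.1830371 ,  0.12065142]), 'tvec': array([-0.02175795,  0.57046006,  1.11120031])}
wrist {'fov_y': 62.590182320134616, 'cx': 279.8011556197847, 'cy': 211.74745601441086, 'k1': -0.027526639921415776, 'rvec': array([-2.46396744,  1.51847922,  0.21519898]), 'tvec': array([-0.64953853, -0.03374603,  0.39029741])}
```

View pics/top0.png

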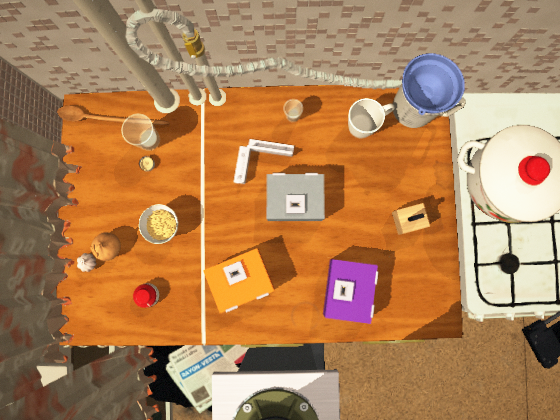

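View pics/scene0.png

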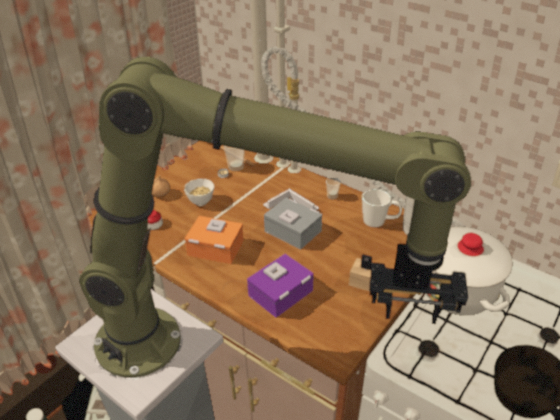

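View pics/wrist0.png

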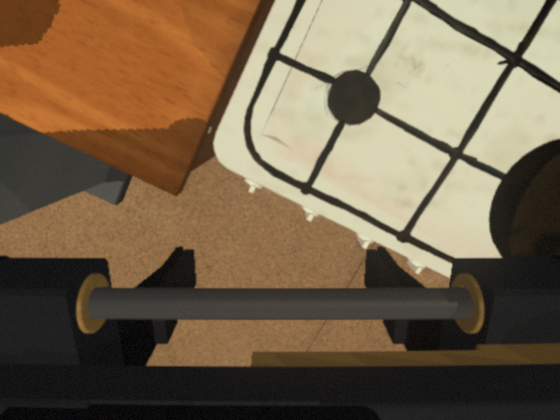

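```bash
cat > h.py <<'E'
import numpy as np, cv2
from scipy.spatial.transform import Rotation as R
from scipy.optimize import least_squares
def K(c):
    f=210/np.tan(np.radians(c['fov_y']/2)); return f
def proj(c,P):
    P=np.atleast_2d(P); q=R.from_rotvec(c['rvec']).apply(P)+c['tvec']
    s=q[:,:2]/q[:,2:]; r2=(s**2).sum(1,keepdims=True); s=s*(1+c['k1']*r2)
    return s*K(c)+[c['cx'],c['cy']]
def ray(c,uv):
    d=(np.atleast_2d(uv)-[c['cx'],c['cy']])/K(c); s=d.copy()
    for _ in range(30): s=d/(1+c['k1']*(s**2).sum(1,keepdims=True))
    Rm=R.from_rotvec(c['rvec']); o=Rm.inv().apply(-np.asarray(c['tvec']))
    return o,Rm.inv().apply(np.c_[s,np.ones(len(s))])
def onplane(c,uv,z):
    o,d=ray(c,uv); return o+d*((z-o[2])/d[:,2])[:,None]
def place(p,L):  # p=x,y,yaw
    L=np.atleast_2d(np.asarray(L,float)); ca,sa=np.cos(p[2]),np.sin(p[2])
    return np.c_[p[0]+ca*L[:,0]-sa*L[:,1],p[1]+sa*L[:,0]+ca*L[:,1],L[:,2]]
E
python3 - <<'E'
from bench import ctrl
from h import *
im=ctrl.get_image("top"); c=ctrl.calibration("top")
np.save("top0.npy",im)
for l in ("corner_stop","lock_box","key_stand","key","bowl","mug","candle","keyhole"):
    for d in ctrl.cut_out("top",l)[:4]:
        m=d['pixels']; v,u=np.nonzero(m); r=cv2.minAreaRect(np.c_[u,v].astype(np.float32))
        print(l,round(d['score'],2),d['rect'],m.sum(),np.round(onplane(c,[r[0]],0)[0],3))
g=im[120:250,200:460]; cv2.imwrite("pics/c1.png",cv2.resize(g,None,fx=3,fy=3,interpolation=cv2.INTER_CUBIC)[:,:,::-1])
print(ctrl.get_state()['time'])
E
```

```text
corner_stop 0.58 [231.2, 141.2, 62.4, 43.0] 898 [0.703 0.03  0.   ]
lock_box 0.95 [322.6, 258.9, 56.6, 65.7] 2895 [ 0.347 -0.198  0.   ]
lock_box 0.73 [205.1, 252.2, 71.1, 62.0] 2755 [0.38  0.083 0.   ]
lock_box 0.62 [265.7, 172.6, 60.8, 51.1] 2780 [ 0.59  -0.065  0.   ]
key_stand 0.9 [394.3, 201.6, 34.1, 29.9] 721 [ 0.527 -0.359  0.   ]
key 0.64 [232.4, 139.0, 62.9, 43.9] 930 [0.705 0.03  0.   ]
bowl 0.59 [139.7, 206.2, 39.9, 38.9] 1182 [0.53  0.291 0.   ]
bowl 0.42 [231.4, 139.4, 61.9, 42.5] 922 [0.704 0.029 0.   ]
mug 0.65 [405.7, 214.0, 15.4, 7.4] 71 [ 0.532 -0.373  0.   ]
mug 0.61 [349.1, 96.4, 42.9, 45.0] 1247 [ 0.805 -0.259  0.   ]
candle 0.58 [139.1, 157.1, 18.4, 13.6] 140 [0.689 0.324 0.   ]
keyhole 0.86 [205.6, 249.3, 68.6, 64.3] 2843 [0.379 0.083 0.   ]
keyhole 0.7 [323.5, 258.5, 56.9, 67.2] 2929 [ 0.347 -0.198  0.   ]
keyhole 0.68 [264.3, 172.3, 60.8, 51.8] 2777 [ 0.59  -0.065  0.   ]
keyhole 0.61 [407.7, 214.5, 16.2, 4.9] 66 [ 0.531 -0.373  0.   ]
0.6
```

View pics/c1.png

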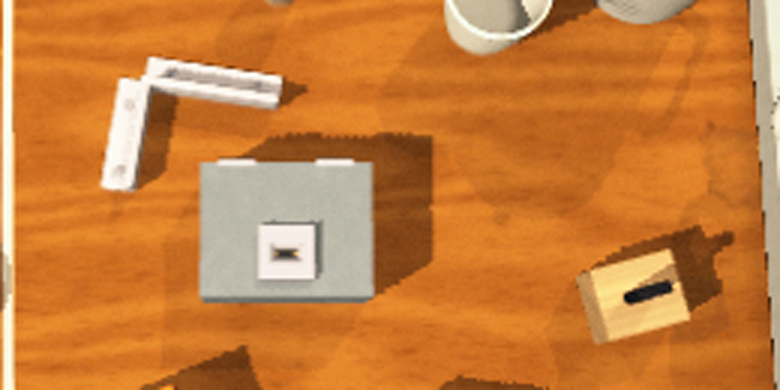

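```bash
python3 - <<'E'
from bench import ctrl
from h import *
s=ctrl.get_state(); c=ctrl.calibration("wrist")
T=R.from_rotvec(s['tool_rot']); Rc=R.from_rotvec(c['rvec'])
o=Rc.inv().apply(-c['tvec']); print("tool axes\n",np.round(T.as_matrix(),3))
print("cam in tool",np.round(T.inv().apply(o-s['position']),4)); print(np.round((T.inv()*Rc.inv()).as_matrix(),3))
t=ctrl.calibration("top")
# rough corners from c1.png (x/3+200,y/3+120)
f=lambda pts,z: print(np.round(onplane(t,[[a/3+200,b/3+120] for a,b in pts],z)[:,:2],4).tolist())
print("box lid");f([(201,163),(373,162),(374,296),(200,297)],.066)
print("housing");f([(260,223),(319,223),(318,280),(259,280)],.074)
print("stop top");f([(150,60),(282,77),(278,107),(148,84),(118,80),(145,84),(130,189),(103,187)],.03)
print("bow");f([(625,300),(672,285)],.098)
print("stand");f([(581,276),(672,248),(690,316),(606,341)],.052)
E
```

```text
tool axes
 [[ 0.893  0.449 -0.   ]
 [ 0.449 -0.893 -0.   ]
 [-0.     0.    -1.   ]]
cam in tool [ 0.0763 -0.0003 -0.1486]
[[ 0.    -0.961 -0.278]
 [ 1.    -0.     0.001]
 [-0.001 -0.278  0.961]]
box lid
[[0.6392, 0.0049], [0.6367, -0.1355], [0.527, -0.1327], [0.5295, 0.0077]]
housing
[[0.5875, -0.0421], [0.5864, -0.0896], [0.5403, -0.0875], [0.5414, -0.0402]]
stop top
[[0.7361, 0.0483], [0.7184, -0.0638], [0.6925, -0.0598], [0.7152, 0.0502], [0.7194, 0.0758], [0.7153, 0.0528], [0.6251, 0.0666], [0.6274, 0.0893]]
bow
[[0.5163, -0.3279], [0.5272, -0.3661]]
stand
[[0.5404, -0.3047], [0.5618, -0.3819], [0.5052, -0.3937], [0.4866, -0.3227]]
```

>>> step_arm:
  plan:
    - [[0, 0, 0.05], [0.053, -0.036, -0.002], 0]
    - [[0, 0, 0.1], [0.105, -0.073, -0.003], 0]
    - [[0, 0, 0.15], [0.158, -0.109, -0.005], 0]
    - [[0, 0, 0.2], [0.21, -0.145, -0.006], 0]
    - [[0, 0, 0.25], [0.263, -0.181, -0.008], 0]
    - [[0, 0, 0.3], [0.316, -0.218, -0.01], 0]
    - [[0, 0, 0.35], [0.368, -0.254, -0.011], 0]
    - [[0, 0, 0.4], [0.421, -0.29, -0.013], 0]
    - [[0, 0, 0.45], [0.474, -0.327, -0.015], 0]
    - [[0, 0, 0.466], [0.527, -0.363, -0.015], 0]

```text
time: 1.85
position: [0.5933, -0.0314, 0.2521]
tool_rot: [3.141, -0.002, 0.002]
ft_force: [0.4, -0.5, 0.3]
grip_width: 1.003
```

```bash
python3 - <<'E'
from bench import ctrl
from h import *
s=ctrl.get_state(); c=ctrl.calibration("wrist"); im=ctrl.get_image("wrist"); 
print(s['time'],s['position'],s['tool_rot'],np.round(s['joint_positions'],3),np.abs(s['qd']).max())
np.save("w1.npy",im); np.save("w1c.npy",c,allow_pickle=True)
cv2.imwrite("pics/w1.png",im[:,:,::-1])
E
```

```text
1.85 [ 0.59328762 -0.03138996  0.25207495] [ 3.14095174e+00 -2.38770120e-03  2.01359031e-03] [ 0.419  0.227 -0.482  1.561  0.107  1.379 -1.645] 1.0710324873130945
```

View pics/w1.png

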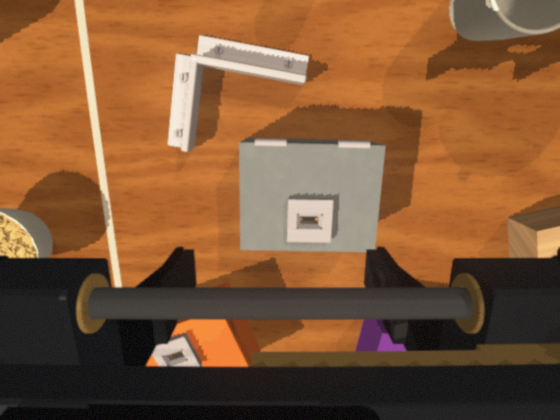

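```bash
python3 - <<'E'
from bench import ctrl
from h import *
for i in range(4): s=ctrl.get_state(); c=ctrl.calibration("wrist"); im=ctrl.get_image("wrist"); print(s['position'],np.abs(s['qd']).max())
np.save("w1.npy",im); np.save("w1c.npy",c,allow_pickle=True)
g=im[20:260,150:400]; cv2.imwrite("pics/w2.png",cv2.resize(g,None,fx=3,fy=2.5,interpolation=cv2.INTER_CUBIC)[:,:,::-1])
g=im[25:160,160:320]; cv2.imwrite("pics/w3.png",cv2.resize(g,None,fx=4.4,fy=4.4,interpolation=cv2.INTER_CUBIC)[:,:,::-1])
E
```

```text
[ 0.59593932 -0.01997799  0.25188957] 0.20424758683643515
[ 0.59425339 -0.02312895  0.25170079] 0.08164782040433621
[ 0.59321693 -0.02774853  0.25145356] 0.07189409678498582
[ 0.59261329 -0.03120235  0.2512894 ] 0.04616466370763834
```

View pics/w2.png

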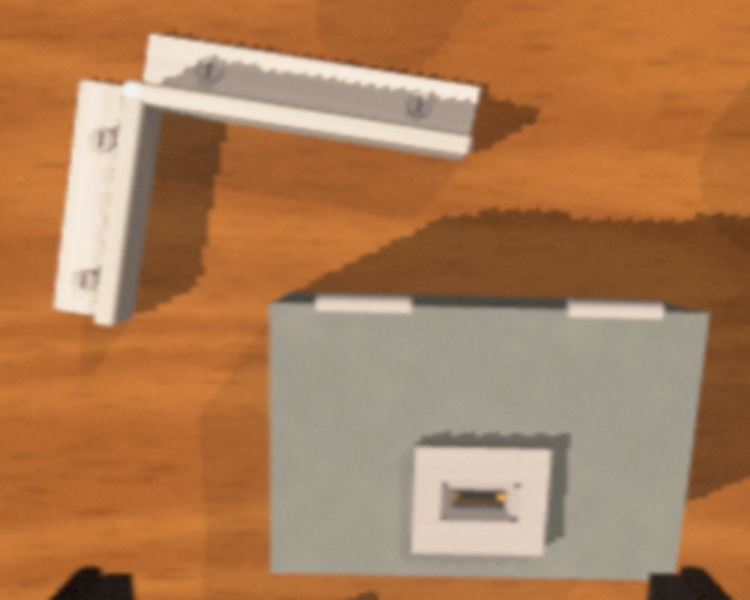

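View pics/w3.png

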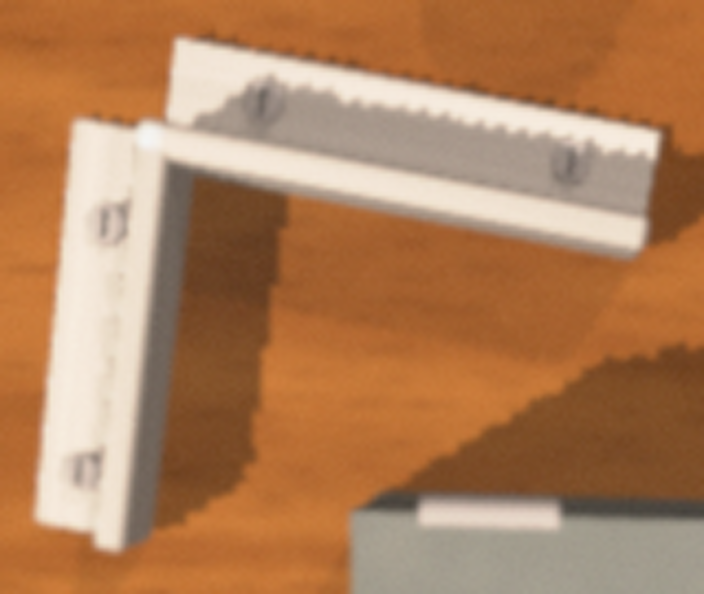

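```bash
cat > fit1.py <<'E'
from h import *
c=np.load("w1c.npy",allow_pickle=True).item(); t=np.load("w1c.npy",allow_pickle=True)
def fit(L,uv,p0):
    r=least_squares(lambda p:(proj(c,place(p,L))-uv).ravel(),p0,loss='soft_l1'); print(np.round(r.x,4),"yawdeg",np.degrees(r.x[2]).round(2),"res",np.round(r.fun.reshape(-1,2),1).tolist()); return r.x
a=np.array([(164,159),(636,247),(645,217),(124,549),(96,545),(152,537),(190,172)])/4.4+[160,25]
S=fit([(0,0,.03),(0,-.11,.03),(.008,-.11,.03),(-.09,0,.03),(-.09,.008,.03),(-.09,0,0),(0,0,0)],a,[.71,.05,-.15])
b=np.array([(270,302),(709,313),(677,580),(271,572),(414,447),(551,449),(546,555),(411,553)])/[3,2.5]+[150,20]
B=fit([(.055,.07,.066),(.055,-.07,.066),(-.055,-.07,.066),(-.055,.07,.066),(.002,.022,.074),(.002,-.022,.074),(-.042,-.022,.074),(-.042,.022,.074)],b,[.58,-.06,0])
D=place(S,[(-.055,-.07,0)])[0]; print("dock",D, "box corner in stop",)
q=place(B,[(.055,.07,0)])[0]-[S[0],S[1],0]; ca,sa=np.cos(S[2]),np.sin(S[2]); print(ca*q[0]+sa*q[1],-sa*q[0]+ca*q[1])
E
python3 fit1.py; python3 -c "
from bench import ctrl
s=ctrl.get_state();print(s['position'],s['tool_rot'],abs(s['qd']).max())"
```

```text
[ 0.7182  0.0513 -0.1733] yawdeg -9.93 res [[-0.0, -0.5], [1.1, -0.0], [0.7, -1.5], [-0.7, 0.6], [-1.8, 0.2], [-0.3, 0.5], [0.4, 0.6]]
[ 0.5856 -0.0619 -0.021 ] yawdeg -1.21 res [[-0.2, 0.4], [0.1, -0.1], [-0.8, -0.1], [0.2, 0.1], [0.7, -0.2], [0.3, 0.1], [-1.1, -0.0], [0.3, -0.2]]
dock [ 0.65197877 -0.00815644  0.        ] box corner in stop
-0.06733531323789292 -0.056889329732805013
[ 0.59223902 -0.03334975  0.25126239] [ 3.14083717e+00  4.17059123e-04 -8.90671704e-04] 0.027670315814682066
```

>>> step_arm:
  plan:
    - [[0, 0, -0.17], [-0.003, 0.018, 0.01], 80]
    - [[0, 0, -0.34], [-0.006, 0.036, 0.02], 80]
    - [[0, 0, -0.51], [-0.01, 0.054, 0.03], 80]
    - [[0, 0, -0.68], [-0.013, 0.072, 0.045], 80]
    - [[0, 0, -0.85], [-0.016, 0.09, 0.06], 80]
    - [[0, 0, -1.02], [-0.02, 0.108, 0.075], 80]
    - [[0, 0, -1.19], [-0.023, 0.125, 0.09], 80]
    - [[0, 0, -1.36], [-0.026, 0.142, 0.11], 80]
    - [[0, 0, -1.397], [-0.026, 0.142, 0.131], 80]
    - [[0, 0, -1.397], [-0.026, 0.142, 0.131], 80]

```text
time: 3.35
position: [0.564, -0.1771, 0.1188]
tool_rot: [-2.408, -2.013, 0.004]
ft_force: [-0.4, 0.2, 0.3]
grip_width: 0.69
```

```bash
cat > st.py <<'E'
from bench import ctrl
from h import *
s=ctrl.get_state(); T=R.from_rotvec(s['tool_rot']).as_matrix()
print('t',round(s['time'],2),'pos',np.round(s['position'],4),'xyaw',round(np.degrees(np.arctan2(T[1,0],T[0,0])),2),'tilt',np.round(T[:2,2],4),'F',np.round(s['ft_force'],1),'w',round(s['grip_width']*87,1),'q',np.round(s['joint_positions'],2),'qd',round(abs(s['qd']).max(),3))
S=np.array([0.7182,0.0513]);a=-.1733;ex=np.array([np.cos(a),np.sin(a)]);ey=np.array([-ex[1],ex[0]])
d=s['position'][:2]-S;print('in stop frame',np.round([d@ex,d@ey],4))
E
python3 st.py
```

```text
t 3.35 pos [ 0.564  -0.1771  0.1188] xyaw 79.79 tilt [-0.0038  0.0003] F [-0.4  0.2  0.3] w 60.0 q [ 0.72  0.33 -0.55  1.72  0.19  1.14 -0.06] qd 0.038
in stop frame [-0.1125 -0.2516]
```

>>> step_arm:
  plan:
    - [[0, 0, 0], [0, 0, 0.04], 80]
    - [[0, 0, 0], [0, 0, 0.08], 80]
    - [[0, 0, 0], [0.002, 0, 0.09], 80]
    - [[0, 0, 0], [0.012, 0, 0.09], 80]
    - [[0, 0, 0], [0.022, 0, 0.09], 80]
    - [[0, 0, 0], [0.032, 0, 0.09], 80]
    - [[0, 0, 0], [0.042, 0, 0.09], 80]
    - [[0, 0, 0], [0.052, 0, 0.09], 80]
    - [[0, 0, 0], [0.062, 0, 0.09], 80]
    - [[0, 0, 0], [0.07, 0, 0.09], 80]

```text
time: 4.6
position: [0.579, -0.1057, 0.0307]
tool_rot: [2.406, 2.019, 0.001]
ft_force: [-1.5, -4.1, 2.3]
grip_width: 0.686
```

```bash
python3 st.py; python3 - <<'E'
from bench import ctrl
from h import *
im=ctrl.get_image("top");g=im[120:250,200:460]; cv2.imwrite("pics/c2.png",cv2.resize(g,None,fx=3,fy=3,interpolation=cv2.INTER_CUBIC)[:,:,::-1])
im=ctrl.get_image("wrist"); cv2.imwrite("pics/w4.png",im[:,:,::-1])
E
```

```text
t 4.6 pos [ 0.579  -0.1057  0.0307] xyaw 80.01 tilt [ 0.0009 -0.0004] F [-1.5 -4.1  2.3] w 59.7 q [ 0.59  0.43 -0.54  1.8   0.27  0.98 -0.24] qd 0.111
in stop frame [-0.11   -0.1787]
```

View pics/c2.png

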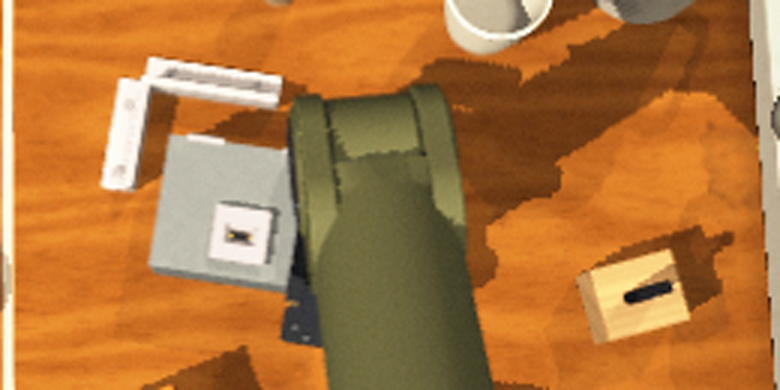

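View pics/w4.png

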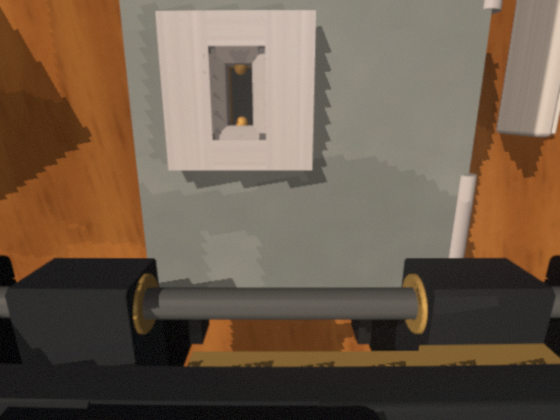

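```bash
python3 - <<'E'
from bench import ctrl
from h import *
c=ctrl.calibration("wrist")
L=[(-.042,.022,.074),(.002,.022,.074),(.002,-.022,.074),(-.042,-.022,.074)]
uv=np.array([(158,12),(315,11),(313,170),(168,170)])
r=least_squares(lambda p:(proj(c,place(p,L))-uv).ravel(),[.61,-.03,-.17],loss='soft_l1');print(r.x,r.fun.round(1))
S=np.array([0.7182,0.0513]);a=-.1733;ex=np.array([np.cos(a),np.sin(a)]);ey=np.array([-ex[1],ex[0]])
d=r.x[:2]-S;print(d@ex,d@ey)
E
```

```text
[ 0.60104651 -0.02553697 -0.17208505] [-2.1 -0.4  1.1 -0.  -0.7  0.2  1.1  0.4]
-0.10214936719045714 -0.09588726090245976
```

>>> step_arm:
  plan:
    - [[0, 0, 0], [0.008, 0, 0], 80]
    - [[0, 0, 0], [0.015, 0, 0], 80]
    - [[0, 0, 0], [0.021, 0, 0], 80]
    - [[0, 0, 0], [0.021, 0, 0], 80]
    - [[0, 0, 0], [0.01, 0, 0], 80]
    - [[0, 0, 0], [-0.02, 0, 0], 80]
    - [[0, 0, 0], [-0.03, 0, -0.03], 60]
    - [[0, 0, 0], [-0.03, 0, -0.08], 40]
    - [[0, 0, 0], [-0.03, 0, -0.1], 0]
    - [[0, 0, 0], [-0.03, 0, -0.1], 0]

```text
time: 5.95
position: [0.5741, -0.1355, 0.1316]
tool_rot: [2.404, 2.019, 0.003]
ft_force: [0.3, -0.3, 0.3]
grip_width: 0.963
```

```bash
python3 st.py; python3 - <<'E'
from bench import ctrl
from h import *
c=ctrl.calibration("wrist")
im=ctrl.get_image("wrist"); cv2.imwrite("pics/w5.png",im[:,:,::-1]); np.save("w5c.npy",c,allow_pickle=True)
E
```

```text
t 5.95 pos [ 0.5741 -0.1355  0.1316] xyaw 80.04 tilt [ 0.0025 -0.0005] F [ 0.3 -0.3  0.3] w 83.8 q [ 0.67  0.32 -0.57  1.72  0.19  1.16 -0.13] qd 0.048
in stop frame [-0.1097 -0.2089]
```

View pics/w5.png

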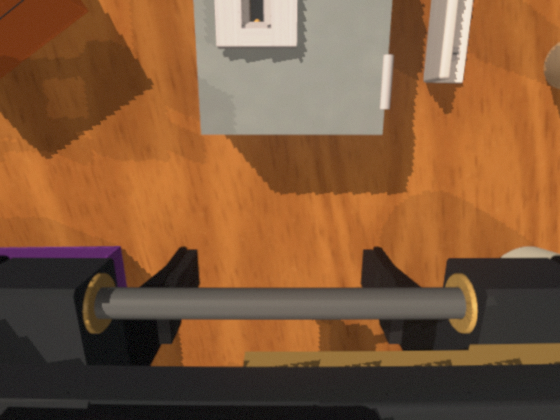

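>>> step_arm:
  plan:
    - [[0, 0, 0.17], [0.015, -0.01, 0], 0]
    - [[0, 0, 0.34], [0.03, -0.02, 0], 0]
    - [[0, 0, 0.51], [0.045, -0.03, 0], 0]
    - [[0, 0, 0.68], [0.06, -0.04, 0], 0]
    - [[0, 0, 0.85], [0.075, -0.05, 0], 0]
    - [[0, 0, 1.02], [0.09, -0.06, 0], 0]
    - [[0, 0, 1.19], [0.105, -0.07, 0], 0]
    - [[0, 0, 1.36], [0.12, -0.08, 0], 0]
    - [[0, 0, 1.53], [0.135, -0.087, 0], 0]
    - [[0, 0, 1.57], [0.135, -0.087, 0], 0]

```text
time: 7.25
position: [0.5089, 0.0142, 0.1281]
tool_rot: [-3.129, 0.271, 0.007]
ft_force: [-0.9, -1.1, -0.1]
grip_width: 1.0
```

```bash
python3 st.py; python3 - <<'E'
from bench import ctrl
from h import *
c=ctrl.calibration("wrist")
im=ctrl.get_image("wrist"); cv2.imwrite("pics/w6.png",im[:,:,::-1]); np.save("w6c.npy",c,allow_pickle=True)
E
```

```text
t 7.25 pos [0.5089 0.0142 0.1281] xyaw -9.89 tilt [-0.0043  0.0008] F [-0.9 -1.1 -0.1] w 87.0 q [ 0.39  0.14 -0.5   1.91  0.07  1.11 -1.88] qd 0.276
in stop frame [-0.1997 -0.0727]
```

View pics/w6.png

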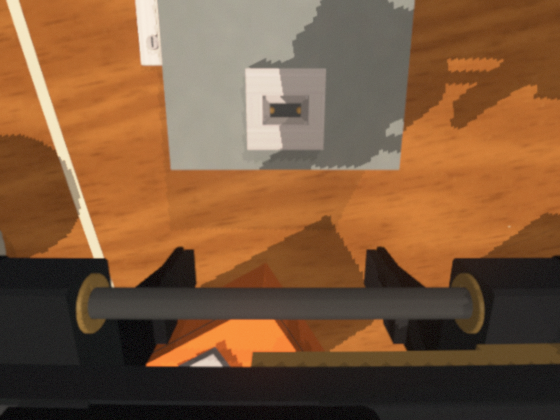

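>>> step_arm:
  plan:
    - [[0, 0, 0], [0, 0, 0.04], 0]
    - [[0, 0, 0], [0, 0, 0.08], 0]
    - [[0, 0, 0], [0.002, 0, 0.099], 0]
    - [[0, 0, 0], [0.012, 0, 0.099], 0]
    - [[0, 0, 0], [0.022, 0, 0.099], 0]
    - [[0, 0, 0], [0.032, 0, 0.099], 0]
    - [[0, 0, 0], [0.042, 0, 0.099], 0]
    - [[0, 0, 0], [0.052, 0, 0.099], 0]
    - [[0, 0, 0], [0.062, 0, 0.099], 0]
    - [[0, 0, 0], [0.07, 0, 0.099], 0]

```text
time: 8.55
position: [0.5798, 0.0006, 0.0322]
tool_rot: [3.13, -0.272, -0.003]
ft_force: [-6.2, 0.8, 3.9]
grip_width: 1.001
```

```bash
python3 st.py; python3 - <<'E'
from bench import ctrl
from h import *
c=ctrl.calibration("wrist")
im=ctrl.get_image("wrist"); cv2.imwrite("pics/w7.png",im[:,:,::-1]); np.save("w7c.npy",c,allow_pickle=True)
E
```

```text
t 8.55 pos [0.5798 0.0006 0.0322] xyaw -9.92 tilt [-0.0017 -0.0001] F [-6.2  0.8  3.9] w 87.1 q [ 0.34  0.4  -0.45  1.82  0.21  0.97 -1.95] qd 0.153
in stop frame [-0.1276 -0.0738]
```

View pics/w7.png

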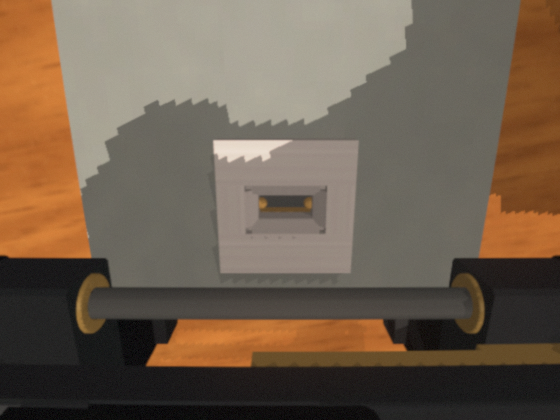

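>>> step_arm:
  plan:
    - [[0, 0, 0], [0.001, 0, 0], 0]
    - [[0, 0, 0], [0.002, 0, 0], 0]
    - [[0, 0, 0], [0.003, 0, 0], 0]
    - [[0, 0, 0], [0.004, 0, 0], 0]
    - [[0, 0, 0], [0.005, 0, 0], 0]
    - [[0, 0, 0], [0.006, 0, 0], 0]
    - [[0, 0, 0], [0.007, 0, 0], 0]
    - [[0, 0, 0], [0.008, 0, 0], 0]
    - [[0, 0, 0], [0.008, 0, 0], 0]
    - [[0, 0, 0], [0.008, 0, 0], 0]

```text
time: 9.85
position: [0.5856, -0.0006, 0.0314]
tool_rot: [3.129, -0.271, -0.007]
ft_force: [-8.8, 0.6, 5.8]
grip_width: 0.998
```

```bash
python3 st.py; python3 - <<'E'
from bench import ctrl
from h import *
im=ctrl.get_image("top");g=im[120:250,200:460]; cv2.imwrite("pics/c3.png",cv2.resize(g,None,fx=3,fy=3,interpolation=cv2.INTER_CUBIC)[:,:,::-1])
E
```

```text
t 9.85 pos [ 0.5856 -0.0006  0.0314] xyaw -9.9 tilt [-0.0046 -0.0002] F [-8.8  0.6  5.8] w 86.8 q [ 0.33  0.41 -0.45  1.81  0.21  0.97 -1.95] qd 0.002
in stop frame [-0.1217 -0.0739]
```

View pics/c3.png

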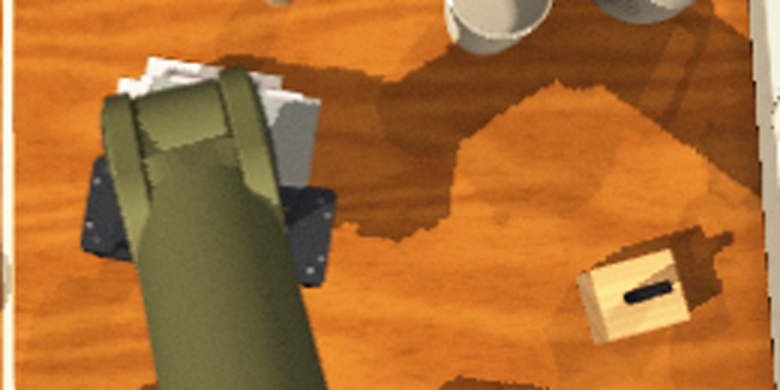

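>>> step_arm:
  plan:
    - [[0, 0, 0], [0.001, 0, 0], 0]
    - [[0, 0, 0], [0.002, 0, 0], 0]
    - [[0, 0, 0], [0.003, 0, 0], 0]
    - [[0, 0, 0], [0.004, 0, 0], 0]
    - [[0, 0, 0], [0.005, 0, 0], 0]
    - [[0, 0, 0], [0.006, 0, 0], 0]
    - [[0, 0, 0], [0.007, 0, 0], 0]
    - [[0, 0, 0], [0.007, 0, 0], 0]
    - [[0, 0, 0], [0.007, 0, 0], 0]
    - [[0, 0, 0], [0.007, 0, 0], 0]

```text
time: 11.15
position: [0.5853, -0.0005, 0.0305]
tool_rot: [3.128, -0.271, -0.031]
ft_force: [-27.6, 3.7, 17.9]
grip_width: 1.0
```

```bash
python3 st.py
```

```text
t 11.15 pos [ 5.853e-01 -5.000e-04  3.050e-02] xyaw -9.89 tilt [-0.0199 -0.0003] F [-27.6   3.7  17.9] w 87.0 q [ 0.33  0.42 -0.45  1.8   0.21  0.99 -1.95] qd 0.002
in stop frame [-0.122 -0.074]
```

>>> step_arm:
  plan:
    - [[0, 0, 0], [-0.03, 0, 0], 0]
    - [[0, 0, 0], [-0.035, 0, -0.05], 0]
    - [[0, 0, 0], [-0.035, 0, -0.1], 0]
    - [[0, 0, -0.17], [-0.02, 0.02, -0.1], 0]
    - [[0, 0, -0.34], [-0.005, 0.04, -0.1], 40]
    - [[0, 0, -0.51], [0.01, 0.06, -0.1], 80]
    - [[0, 0, -0.68], [0.025, 0.08, -0.1], 80]
    - [[0, 0, -0.85], [0.04, 0.1, -0.1], 80]
    - [[0, 0, -1.02], [0.058, 0.113, -0.1], 80]
    - [[0, 0, -1.19], [0.058, 0.113, -0.1], 80]

```text
time: 12.4
position: [0.634, -0.1265, 0.1316]
tool_rot: [2.74, 1.531, 0.003]
ft_force: [-0.7, -0.2, -0.5]
grip_width: 0.688
```

```bash
python3 st.py
```

```text
t 12.4 pos [ 0.634  -0.1265  0.1316] xyaw 58.39 tilt [ 0.0029 -0.0014] F [-0.7 -0.2 -0.5] w 59.9 q [ 0.61  0.44 -0.58  1.57  0.25  1.2  -0.57] qd 1.266
in stop frame [-0.0523 -0.1897]
```

>>> step_arm:
  plan:
    - [[0, 0, -0.18], [0, 0, 0], 80]
    - [[0, 0, -0.36], [0, 0, 0.03], 80]
    - [[0, 0, -0.38], [0, 0, 0.07], 80]
    - [[0, 0, -0.38], [0, 0, 0.102], 80]
    - [[0, 0, -0.38], [0.005, -0.002, 0.102], 80]
    - [[0, 0, -0.38], [0.0093, -0.0037, 0.102], 80]
    - [[0, 0, -0.38], [0.0139, -0.0055, 0.102], 80]
    - [[0, 0, -0.38], [0.0186, -0.0074, 0.102], 80]
    - [[0, 0, -0.38], [0.0232, -0.0092, 0.102], 80]
    - [[0, 0, -0.38], [0.0279, -0.0111, 0.102], 80]

```text
time: 13.65
position: [0.6377, -0.0937, 0.0297]
tool_rot: [2.406, 2.02, 0.0]
ft_force: [-0.6, -0.7, 0.1]
grip_width: 0.688
```

```bash
python3 st.py
```

```text
t 13.65 pos [ 0.6377 -0.0937  0.0297] xyaw 80.03 tilt [ 0.0003 -0.0003] F [-0.6 -0.7  0.1] w 59.9 q [ 0.58  0.56 -0.61  1.65  0.36  1.04 -0.32] qd 0.067
in stop frame [-0.0543 -0.1567]
```

>>> step_arm:
  plan:
    - [[0, 0, 0], [0.002, 0, 0], 80]
    - [[0, 0, 0], [0.003, 0, 0], 80]
    - [[0, 0, 0], [0.004, 0, 0], 80]
    - [[0, 0, 0], [0.005, 0, 0], 80]
    - [[0, 0, 0], [0.006, 0, 0], 80]
    - [[0, 0, 0], [0.007, 0, 0], 80]
    - [[0, 0, 0], [0.008, 0, 0], 80]
    - [[0, 0, 0], [0.009, 0, 0], 80]
    - [[0, 0, 0], [0.01, 0, 0], 80]
    - [[0, 0, 0], [0.01, 0, 0], 80]

```text
time: 14.9
position: [0.6385, -0.0883, 0.0296]
tool_rot: [2.407, 2.015, -0.007]
ft_force: [-1.9, -6.6, 3.3]
grip_width: 0.684
```

```bash
python3 st.py
```

```text
t 14.9 pos [ 0.6385 -0.0883  0.0296] xyaw 79.86 tilt [-0.0018 -0.0047] F [-1.9 -6.6  3.3] w 59.5 q [ 0.57  0.56 -0.61  1.65  0.37  1.05 -0.34] qd 0.003
in stop frame [-0.0544 -0.1513]
```

>>> step_arm:
  plan:
    - [[0, 0, 0], [0.001, 0, 0], 80]
    - [[0, 0, 0], [0.002, 0, 0], 80]
    - [[0, 0, 0], [0.003, 0, 0], 80]
    - [[0, 0, 0], [0.004, 0, 0], 80]
    - [[0, 0, 0], [0.005, 0, 0], 80]
    - [[0, 0, 0], [0.006, 0, 0], 80]
    - [[0, 0, 0], [0.007, 0, 0], 80]
    - [[0, 0, 0], [0.007, 0, 0], 80]
    - [[0, 0, 0], [0.007, 0, 0], 80]
    - [[0, 0, 0], [0.007, 0, 0], 80]

```text
time: 16.15
position: [0.6383, -0.0884, 0.0297]
tool_rot: [2.406, 2.009, -0.019]
ft_force: [-7.3, -17.5, 8.1]
grip_width: 0.69
```

```bash
python3 st.py
```

```text
t 16.15 pos [ 0.6383 -0.0884  0.0297] xyaw 79.71 tilt [-0.005  -0.0131] F [ -7.3 -17.5   8.1] w 60.0 q [ 0.56  0.56 -0.61  1.65  0.37  1.05 -0.35] qd 0.001
in stop frame [-0.0546 -0.1514]
```

>>> step_arm:
  plan:
    - [[0, 0, 0], [-0.03, 0, 0], 80]
    - [[0, 0, 0], [-0.045, 0, -0.04], 60]
    - [[0, 0, 0], [-0.05, 0, -0.09], 30]
    - [[0, 0, 0], [-0.055, 0, -0.14], 0]
    - [[0, 0, 0], [-0.055, 0, -0.19], 0]
    - [[0, 0, 0], [-0.055, 0, -0.21], 0]
    - [[0, 0, 0], [-0.055, 0, -0.22], 0]
    - [[0, 0, 0], [-0.055, 0, -0.22], 0]
    - [[0, 0, 0], [-0.055, 0, -0.22], 0]
    - [[0, 0, 0], [-0.055, 0, -0.22], 0]

```text
time: 17.4
position: [0.6304, -0.1313, 0.2479]
tool_rot: [-2.404, -2.019, 0.002]
ft_force: [-0.1, 0.3, -0.2]
grip_width: 1.0
```

```bash
python3 st.py; python3 - <<'E'
from bench import ctrl
from h import *
c=ctrl.calibration("wrist")
im=ctrl.get_image("wrist"); cv2.imwrite("pics/w8.png",im[:,:,::-1]); np.save("w8c.npy",c,allow_pickle=True); np.save("w8.npy",im)
im=ctrl.get_image("top");g=im[120:250,200:460]; cv2.imwrite("pics/c4.png",cv2.resize(g,None,fx=3,fy=3,interpolation=cv2.INTER_CUBIC)[:,:,::-1])
E
```

```text
t 17.4 pos [ 0.6304 -0.1313  0.2479] xyaw 80.04 tilt [-0.0023  0.0007] F [-0.1  0.3 -0.2] w 87.0 q [ 0.68  0.38 -0.67  1.43  0.23  1.42 -0.17] qd 0.009
in stop frame [-0.055 -0.195]
```

View pics/w8.png

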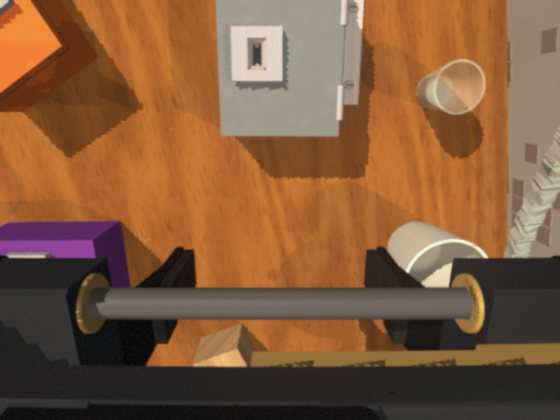

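View pics/c4.png

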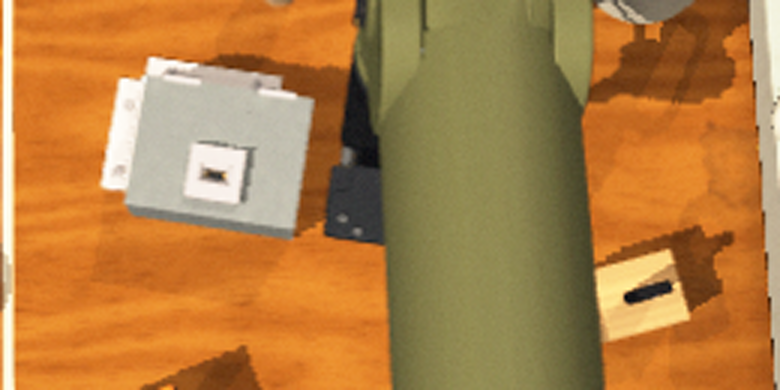

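>>> step_arm:
  plan:
    - [[0, 0, -0.05], [-0.03, -0.004, 0], 0]
    - [[0, 0, -0.1], [-0.07, -0.01, 0], 0]
    - [[0, 0, -0.15], [-0.12, -0.016, 0], 0]
    - [[0, 0, -0.2], [-0.17, -0.022, 0], 0]
    - [[0, 0, -0.25], [-0.22, -0.028, 0], 0]
    - [[0, 0, -0.3], [-0.26, -0.034, 0], 0]
    - [[0, 0, -0.35], [-0.285, -0.038, 0], 0]
    - [[0, 0, -0.4], [-0.3, -0.038, 0], 0]
    - [[0, 0, -0.45], [-0.305, -0.038, 0], 0]
    - [[0, 0, -0.45], [-0.305, -0.038, 0], 0]

```text
time: 18.75
position: [0.5404, -0.4257, 0.2489]
tool_rot: [-1.896, -2.504, -0.0]
ft_force: [-0.7, 0.4, -1.3]
grip_width: 1.003
```

```bash
python3 - <<'E'
from bench import ctrl
from h import *
for i in range(2): ctrl.get_image("top")
c=ctrl.calibration("wrist")
im=ctrl.get_image("wrist"); cv2.imwrite("pics/w9.png",im[:,:,::-1]); np.save("w9c.npy",c,allow_pickle=True); np.save("w9.npy",im)
im=ctrl.get_image("top");g=im[120:250,200:460]; cv2.imwrite("pics/c5.png",cv2.resize(g,None,fx=3,fy=3,interpolation=cv2.INTER_CUBIC)[:,:,::-1]); np.save("top5.npy",im)
E
python3 st.py
```

```text
t 18.95 pos [ 0.5411 -0.4245  0.2495] xyaw 105.83 tilt [0.0001 0.0001] F [ 0.6 -0.4  0.4] w 86.5 q [ 1.06  0.46 -0.62  1.31  0.27  1.45  0.73] qd 0.004
in stop frame [-0.0924 -0.4992]
```

View pics/w9.png

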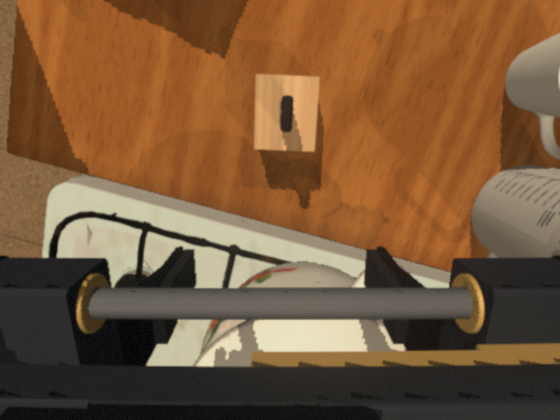

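View pics/c5.png

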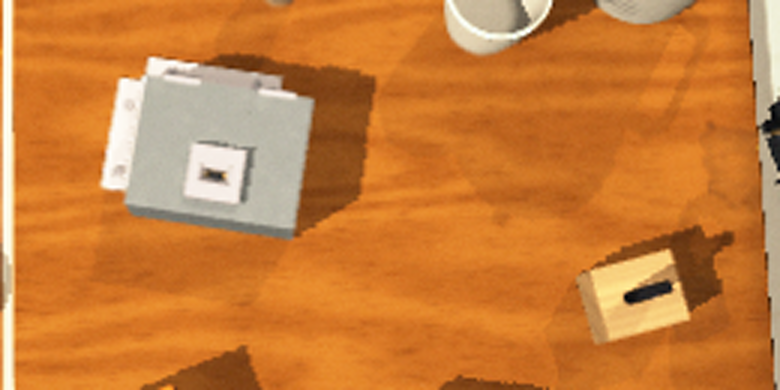

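```bash
python3 - <<'E'
from h import *
im=np.load("w9.npy"); g=im[65:165,235:340]; cv2.imwrite("pics/w9z.png",cv2.resize(g,None,fx=6,fy=6,interpolation=cv2.INTER_CUBIC)[:,:,::-1])
im=np.load("w8.npy"); g=im[0:150,205:375]; cv2.imwrite("pics/w8z.png",cv2.resize(g,None,fx=4,fy=4,interpolation=cv2.INTER_CUBIC)[:,:,::-1])
E
```

```text
(no output)
```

View pics/w9z.png

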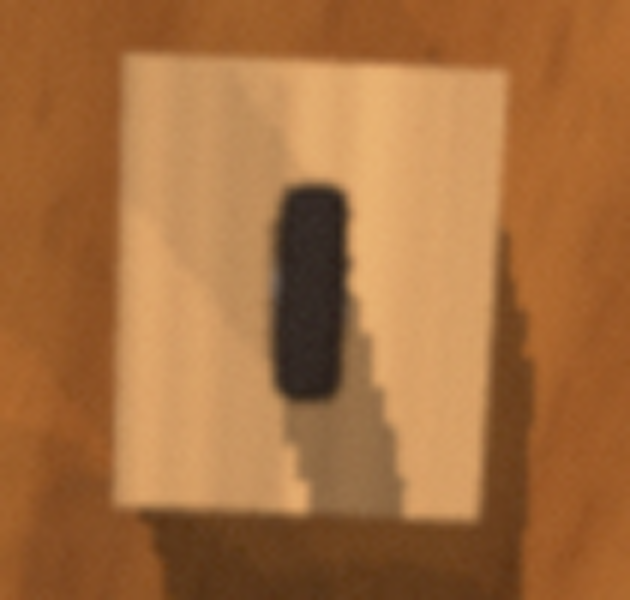

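View pics/w8z.png

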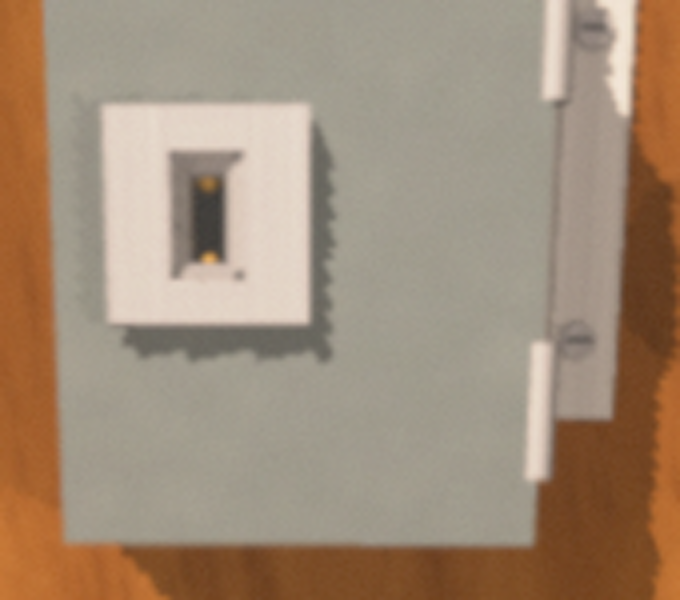

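```bash
python3 - <<'E'
from h import *
def fit(c,L,uv,p0,b=0):
    r=least_squares(lambda p:(proj(c,place(p,L))-uv).ravel(),p0,loss='soft_l1'); print(np.round(r.x,4),"yawdeg",np.degrees(r.x[2]).round(2),"res",np.round(r.fun.reshape(-1,2),1).tolist()); return r.x
c=np.load("w9c.npy",allow_pickle=True).item()
a=np.array([(122,53),(508,70),(480,521),(113,507)])/6+[235,65]
P=fit(c,[(-.03,.035,.052),(.03,.035,.052),(.03,-.035,.052),(-.03,-.035,.052)],a,[.52,-.35,.27])
b=np.array([(280,185),(347,185),(342,400),(275,400)])/6+[235,65]
k=fit(c,[(-.005,.015,.098),(.005,.015,.098),(.005,-.015,.098),(-.005,-.015,.098)],b,[.52,-.35,.27])
print(onplane(c,[np.array([311,292])/6+[235,65]],.098), "cam",R.from_rotvec(c['rvec']).inv().apply(-c['tvec']))
c=np.load("w8c.npy",allow_pickle=True).item()
b=np.array([(100,103),(310,102),(311,324),(107,325),(65,545),(537,545)])/4+[205,0]
B=fit(c,[(-.042,.022,.074),(.002,.022,.074),(.002,-.022,.074),(-.042,-.022,.074),(-.055,-.07,.066),(.055,-.07,.066)],b,[.65,0,-.17])
print("keyhole",place(B,[(-.02,0,.074)]), "slot px", onplane(c,[np.array([207,215])/4+[205,0]],.074))
E
```

```text
[ 0.5265 -0.3514  0.2374] yawdeg 13.6 res [[0.3, 0.3], [-0.2, 0.1], [-0.4, -0.2], [0.4, -0.2]]
[ 0.5265 -0.3513  0.2588] yawdeg 14.83 res [[-0.5, -0.7], [0.5, -0.5], [0.3, 0.8], [-0.3, 0.5]]
[[ 0.52637715 -0.35100663  0.098     ]] cam [ 0.5203467  -0.35126081  0.39785327]
[ 0.6519 -0.0085 -0.172 ] yawdeg -9.85 res [[0.4, 0.5], [-0.2, 0.5], [-0.5, -0.1], [0.5, -0.2], [0.2, -0.3], [-0.5, -0.4]]
keyhole [[ 0.6322099 -0.0050793  0.074    ]] slot px [[ 0.63220126 -0.0049005   0.074     ]]
```

>>> step_arm:
  plan:
    - [[0, 0, 0.01], [0.02, 0.002, 0.01], 0]
    - [[0, 0, 0.02], [0.045, 0.004, 0.025], 0]
    - [[0, 0, 0.032], [0.065, 0.006, 0.045], 0]
    - [[0, 0, 0.032], [0.0744, 0.006, 0.07], 0]
    - [[0, 0, 0.032], [0.0744, 0.006, 0.095], 0]
    - [[0, 0, 0.032], [0.0744, 0.006, 0.12], 0]
    - [[0, 0, 0.032], [0.0744, 0.006, 0.14], 0]
    - [[0, 0, 0.032], [0.0744, 0.006, 0.158], 0]
    - [[0, 0, 0.032], [0.0744, 0.006, 0.17], 0]
    - [[0, 0, 0.032], [0.0744, 0.006, 0.1755], 0]

```text
time: 20.2
position: [0.5262, -0.3519, 0.0733]
tool_rot: [-1.934, -2.475, -0.0]
ft_force: [0.7, 0.3, -0.3]
grip_width: 0.999
```

```bash
python3 - <<'E'
from bench import ctrl
from h import *
im=ctrl.get_image("wrist"); cv2.imwrite("pics/w10.png",im[:,:,::-1])
im=ctrl.get_image("scene"); cv2.imwrite("pics/s10.png",cv2.resize(im[200:340,330:530],None,fx=3.5,fy=3.5)[:,:,::-1])
E
python3 st.py
```

```text
t 20.3 pos [ 0.5262 -0.3519  0.0736] xyaw 103.98 tilt [-0.0003  0.0003] F [-0.2 -0.  -0.2] w 86.9 q [ 1.03  0.48 -0.62  1.66  0.31  1.1   0.57] qd 0.014
in stop frame [-0.1196 -0.4303]
```

View pics/w10.png

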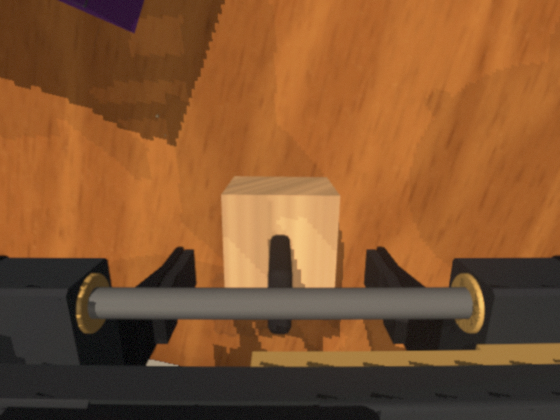

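View pics/s10.png

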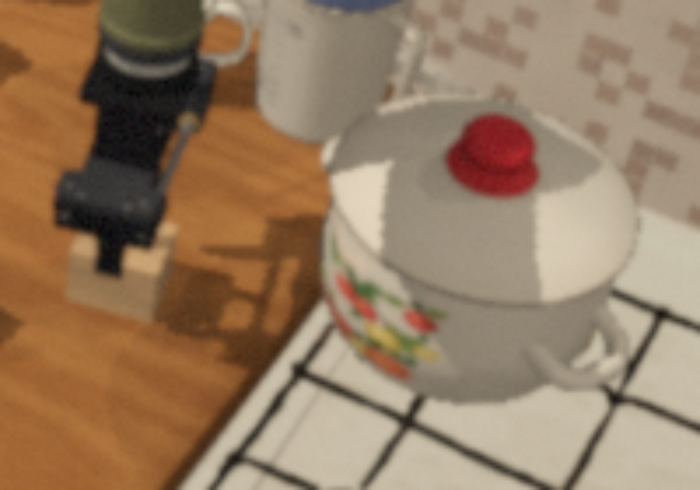

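>>> step_arm:
  plan:
    - [[0, 0, 0], [0, 0, 0], 100]
    - [[0, 0, 0], [0, 0, 0], 200]
    - [[0, 0, 0], [0, 0, 0], 255]
    - [[0, 0, 0], [0, 0, 0], 255]
    - [[0, 0, 0], [0, 0, 0], 255]
    - [[0, 0, 0], [0, 0, 0], 255]
    - [[0, 0, 0], [0, 0, 0], 255]
    - [[0, 0, 0], [0, 0, 0], 255]
    - [[0, 0, 0], [0, 0, 0], 255]
    - [[0, 0, 0], [0, 0, 0], 255]
  squeeze: 50

```text
time: 21.55
position: [0.5263, -0.352, 0.074]
tool_rot: [-1.935, -2.475, 0.0]
ft_force: [-0.0, -0.4, -1.0]
grip_width: 0.108
```

```bash
python3 st.py
```

```text
t 21.55 pos [ 0.5263 -0.352   0.074 ] xyaw 103.98 tilt [-0. -0.] F [-0.  -0.4 -1. ] w 9.4 q [ 1.03  0.48 -0.62  1.66  0.31  1.1   0.57] qd 0.001
in stop frame [-0.1195 -0.4303]
```

>>> step_arm:
  plan:
    - [[0, 0, 0], [0, 0, -0.015], 255]
    - [[0, 0, 0], [0, 0, -0.04], 255]
    - [[0, 0, 0], [0, 0, -0.075], 255]
    - [[0, 0, 0], [0, 0, -0.11], 255]
    - [[0, 0, 0.05], [0.03, 0.018, -0.13], 255]
    - [[0, 0, 0.12], [0.075, 0.045, -0.13], 255]
    - [[0, 0, 0.19], [0.125, 0.075, -0.13], 255]
    - [[0, 0, 0.26], [0.175, 0.105, -0.13], 255]
    - [[0, 0, 0.33], [0.225, 0.135, -0.13], 255]
    - [[0, 0, 0.4], [0.26, 0.157, -0.13], 255]

```text
time: 22.8
position: [0.6164, -0.058, 0.2055]
tool_rot: [2.386, 2.042, 0.003]
ft_force: [-0.5, -0.8, -0.1]
grip_width: 0.111
```

```bash
python3 - <<'E'
from bench import ctrl
from h import *
im=ctrl.get_image("wrist"); cv2.imwrite("pics/w11.png",im[:,:,::-1])
E
python3 st.py
```

```text
t 22.85 pos [ 0.6175 -0.0508  0.2057] xyaw 81.38 tilt [0.0034 0.0054] F [ 1.   5.6 -0.3] w 9.6 q [ 0.62  0.35 -0.73  1.56  0.23  1.32 -0.28] qd 0.214
in stop frame [-0.0816 -0.1179]
```

View pics/w11.png

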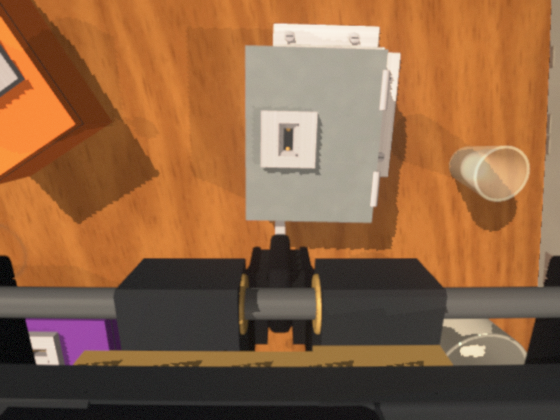

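```bash
python3 - <<'E'
from bench import ctrl
from h import *
for i in range(5): ctrl.get_image("top")
c=ctrl.calibration("wrist"); im=ctrl.get_image("wrist"); np.save("w12.npy",im); np.save("w12c.npy",c,allow_pickle=True)
g=im[15:225,235:405]; cv2.imwrite("pics/w12a.png",cv2.resize(g,None,fx=2.8,fy=2.8,interpolation=cv2.INTER_CUBIC)[:,:,::-1])
g=im[200:345,230:330]; cv2.imwrite("pics/w12b.png",cv2.resize(g,None,fx=4,fy=4,interpolation=cv2.INTER_CUBIC)[:,:,::-1])
E
python3 st.py
```

```text
t 23.15 pos [ 0.6156 -0.0638  0.2042] xyaw 80.93 tilt [-0.     -0.0011] F [ 0.1 -0.5 -0.8] w 9.5 q [ 0.63  0.35 -0.72  1.56  0.24  1.32 -0.27] qd 0.006
in stop frame [-0.0812 -0.131 ]
```

View pics/w12a.png

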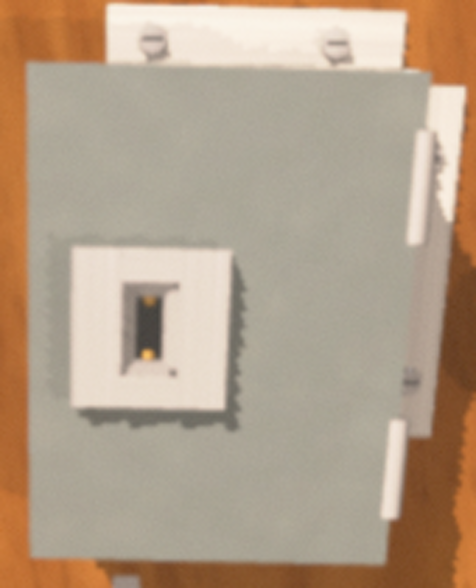

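View pics/w12b.png

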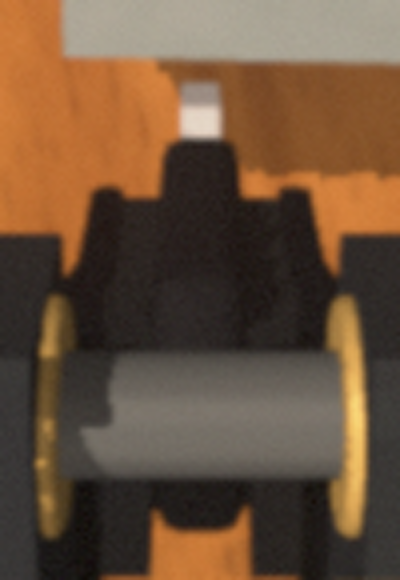

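```bash
python3 - <<'E'
from bench import ctrl
from h import *
c=np.load("w12c.npy",allow_pickle=True).item(); s=ctrl.get_state()
T=R.from_rotvec(s['tool_rot']); p=s['position']
# tool: x=key y, y=key x ; z down
pts={'tip':(0,0,0),'Vsh+':(8,0,8),'Vsh-':(-8,0,8),'bit top+':(8,0,20),'bitL':(8,-3,8),'bitR':(8,3,8),'tipL':(0,-3,0),'tipR':(0,3,0),'bowsh+':(15,0,50),'bow top+':(15,0,96),'bow top-':(-15,0,96)}
for dx in (0,.0007,.002):
  for k,v in pts.items():
    q=T.apply(np.array([v[0]/1e3+dx,v[1]/1e3,.072-v[2]/1e3]))+p
    u=proj(c,q)[0]; print(k,np.round((u-[230,200])*4,0),end='; ')
  print()
def fit(c,L,uv,p0,b=0):
    r=least_squares(lambda p:(proj(c,place(p,L))-uv).ravel(),p0,loss='soft_l1'); print(np.round(r.x,4),"yawdeg",np.degrees(r.x[2]).round(2),"res",np.round(r.fun.reshape(-1,2),1).tolist()); return r.x
b=np.array([(71,246),(233,248),(226,411),(70,407),(30,558),(386,564),(430,72),(26,62)])/2.8+[235,15]
B=fit(c,[(-.042,.022,.074),(.002,.022,.074),(.002,-.022,.074),(-.042,-.022,.074),(-.055,-.07,.066),(.055,-.07,.066),(.055,.07,.066),(-.055,.07,.066)],b,[.65,0,-.17])
kh=place(B,[(-.02,0,.074)])[0]; print("keyhole",kh)
E
```

```text
tip [198. 119.]; Vsh+ [198.  89.]; Vsh- [198. 181.]; bit top+ [198. 113.]; bitL [180.  89.]; bitR [217.  89.]; tipL [180. 119.]; tipR [216. 119.]; bowsh+ [198. 137.]; bow top+ [198. 295.]; bow top- [198. 553.]; 
tip [198. 115.]; Vsh+ [198.  85.]; Vsh- [198. 177.]; bit top+ [198. 109.]; bitL [180.  85.]; bitR [217.  85.]; tipL [180. 115.]; tipR [216. 115.]; bowsh+ [198. 132.]; bow top+ [198. 288.]; bow top- [198. 547.]; 
tip [198. 108.]; Vsh+ [198.  77.]; Vsh- [198. 170.]; bit top+ [198. 101.]; bitL [180.  77.]; bitR [217.  77.]; tipL [180. 108.]; tipR [216. 108.]; bowsh+ [198. 122.]; bow top+ [198. 276.]; bow top- [198. 536.]; 
[ 0.6519 -0.0085 -0.1748] yawdeg -10.01 res [[0.4, 0.3], [-0.6, 0.7], [-0.6, -0.6], [0.6, -0.2], [0.2, -0.2], [-0.4, -0.2], [0.2, -0.2], [0.1, 0.2]]
keyhole [ 0.6321656  -0.00503847  0.074     ]
```

>>> step_arm:
  plan:
    - [[0, 0, 0.015], [0.01, 0.001, 0], 255]
    - [[0, 0, 0.015], [0.025, 0.003, 0], 255]
    - [[0, 0, 0.015], [0.04, 0.005, 0], 255]
    - [[0, 0, 0.015], [0.052, 0.0065, 0.005], 255]
    - [[0, 0, 0.015], [0.0595, 0.0069, 0.01], 255]
    - [[0, 0, 0.015], [0.0595, 0.0069, 0.02], 255]
    - [[0, 0, 0.015], [0.0595, 0.0069, 0.035], 255]
    - [[0, 0, 0.015], [0.0595, 0.0069, 0.046], 255]
    - [[0, 0, 0.015], [0.0595, 0.0069, 0.046], 255]
    - [[0, 0, 0.015], [0.0595, 0.0069, 0.046], 255]

```text
time: 24.4
position: [0.6321, -0.0042, 0.1582]
tool_rot: [2.403, 2.023, 0.0]
ft_force: [-0.4, -0.1, 0.2]
grip_width: 0.112
```

```bash
python3 - <<'E'
from bench import ctrl
from h import *
for i in range(2): ctrl.get_image("top")
c=ctrl.calibration("wrist"); im=ctrl.get_image("wrist"); np.save("w13.npy",im); np.save("w13c.npy",c,allow_pickle=True)
g=im[110:350,180:400]; cv2.imwrite("pics/w13.png",cv2.resize(g,None,fx=2.5,fy=2.5,interpolation=cv2.INTER_CUBIC)[:,:,::-1])
im=ctrl.get_image("scene"); np.save("s13.npy",im);g=im[140:280,200:380]; cv2.imwrite("pics/s13.png",cv2.resize(g,None,fx=4,fy=4,interpolation=cv2.INTER_CUBIC)[:,:,::-1])
E
python3 st.py
```

```text
t 24.6 pos [ 0.6322 -0.004   0.1585] xyaw 80.2 tilt [ 0.001  -0.0002] F [ 0.6 -0.3  0. ] w 9.6 q [ 0.53  0.42 -0.72  1.58  0.29  1.25 -0.41] qd 0.002
in stop frame [-0.0752 -0.0693]
```

View pics/w13.png

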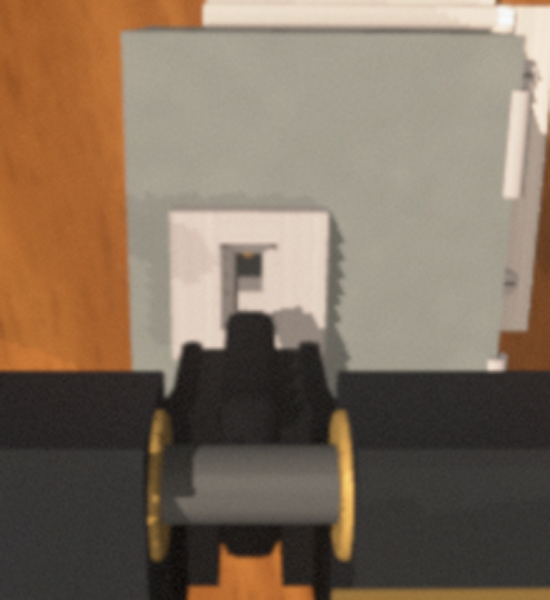

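View pics/s13.png

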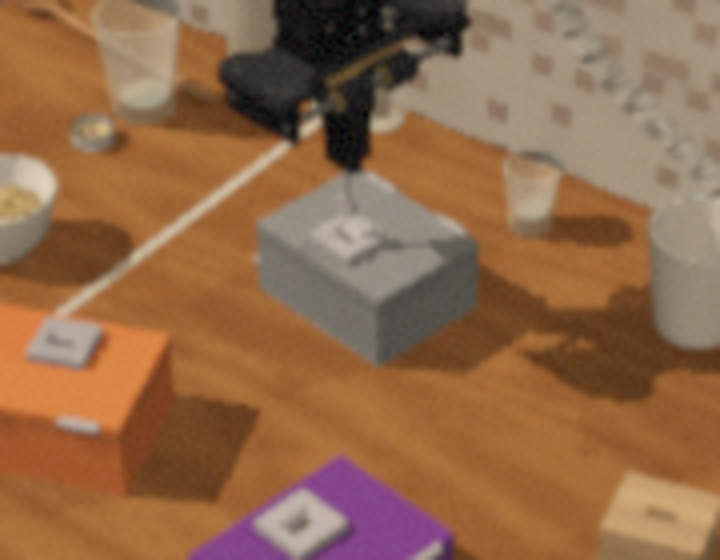

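>>> step_arm:
  plan:
    - [[0, 0, 0], [-0.001, 0, 0], 255]
    - [[0, 0, 0], [-0.002, 0, 0], 255]
    - [[0, 0, 0], [-0.002, 0, 0.003], 255]
    - [[0, 0, 0], [-0.002, 0, 0.007], 255]
    - [[0, 0, 0], [-0.002, 0, 0.011], 255]
    - [[0, 0, 0], [-0.002, 0, 0.015], 255]
    - [[0, 0, 0], [-0.002, 0, 0.019], 255]
    - [[0, 0, 0], [-0.002, 0, 0.022], 255]
    - [[0, 0, 0], [-0.002, 0, 0.025], 255]
    - [[0, 0, 0], [-0.002, 0, 0.025], 255]

```text
time: 25.85
position: [0.6314, -0.006, 0.1327]
tool_rot: [-2.403, -2.024, 0.001]
ft_force: [0.7, -0.0, 0.2]
grip_width: 0.111
```

```bash
python3 st.py
```

```text
t 25.85 pos [ 0.6314 -0.006   0.1327] xyaw 80.21 tilt [-0.0005 -0.0001] F [ 0.7 -0.   0.2] w 9.7 q [ 0.52  0.44 -0.71  1.61  0.3   1.21 -0.42] qd 0.005
in stop frame [-0.0756 -0.0715]
```

>>> step_arm:
  plan:
    - [[0, 0, 0], [0, 0, 0.002], 255]
    - [[0, 0, 0], [0, 0, 0.004], 255]
    - [[0, 0, 0], [0, 0, 0.006], 255]
    - [[0, 0, 0], [0, 0, 0.008], 255]
    - [[0, 0, 0], [0, 0, 0.01], 255]
    - [[0, 0, 0], [0, 0, 0.012], 255]
    - [[0, 0, 0], [0, 0, 0.014], 255]
    - [[0, 0, 0], [0, 0, 0.016], 255]
    - [[0, 0, 0], [0, 0, 0.018], 255]
    - [[0, 0, 0], [0, 0, 0.02], 255]

```text
time: 27.1
position: [0.6311, -0.0062, 0.1123]
tool_rot: [-2.403, -2.023, 0.002]
ft_force: [0.5, 0.4, -0.2]
grip_width: 0.114
```

```bash
python3 st.py
```

```text
t 27.1 pos [ 0.6311 -0.0062  0.1123] xyaw 80.2 tilt [-0.0012 -0.0001] F [ 0.5  0.4 -0.2] w 9.9 q [ 0.52  0.46 -0.7   1.63  0.32  1.17 -0.43] qd 0.025
in stop frame [-0.0759 -0.0716]
```

>>> step_arm:
  plan:
    - [[0, 0, 0], [0, 0, 0.001], 255]
    - [[0, 0, 0], [0, 0, 0.002], 255]
    - [[0, 0, 0], [0, 0, 0.003], 255]
    - [[0, 0, 0], [0, 0, 0.004], 255]
    - [[0, 0, 0], [0, 0, 0.004], 255]
    - [[0, 0, 0], [0, 0, 0.004], 255]
    - [[0, 0, 0], [0, 0, 0.004], 255]
    - [[0, 0, 0], [0, 0, 0.004], 255]
    - [[0, 0, 0], [0, 0, 0.004], 255]
    - [[0, 0, 0], [0, 0, 0.004], 255]

```text
time: 28.35
position: [0.6316, -0.006, 0.11]
tool_rot: [2.403, 2.023, -0.0]
ft_force: [-3.4, -0.1, 6.1]
grip_width: 0.112
```

```bash
python3 st.py; python3 - <<'E'
from bench import ctrl
from h import *
c=ctrl.calibration("wrist"); im=ctrl.get_image("wrist")
g=im[110:350,180:400]; cv2.imwrite("pics/w14.png",cv2.resize(g,None,fx=2.5,fy=2.5,interpolation=cv2.INTER_CUBIC)[:,:,::-1])
im=ctrl.get_image("scene"); g=im[140:280,200:380]; cv2.imwrite("pics/s14.png",cv2.resize(g,None,fx=4,fy=4,interpolation=cv2.INTER_CUBIC)[:,:,::-1])
E
```

```text
t 28.35 pos [ 0.6316 -0.006   0.11  ] xyaw 80.2 tilt [ 0.0003 -0.0006] F [-3.4 -0.1  6.1] w 9.8 q [ 0.52  0.46 -0.7   1.63  0.32  1.17 -0.43] qd 0.001
in stop frame [-0.0754 -0.0714]
```

View pics/w14.png

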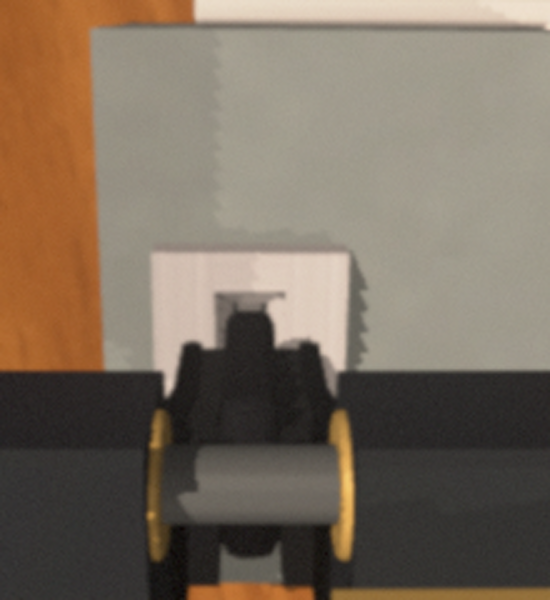

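View pics/s14.png

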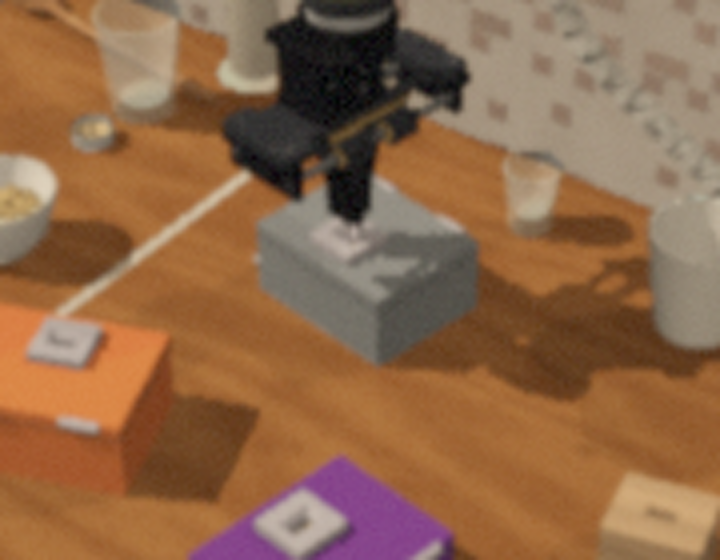

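>>> step_arm:
  plan:
    - [[0, 0, 0.13], [0, -0.0001, 0], 255]
    - [[0, 0, 0.26], [0, -0.0003, 0], 255]
    - [[0, 0, 0.39], [0.0001, -0.0004, 0], 255]
    - [[0, 0, 0.52], [0.0001, -0.0005, 0], 255]
    - [[0, 0, 0.65], [0.0002, -0.0007, 0], 255]
    - [[0, 0, 0.78], [0.0003, -0.0008, 0], 255]
    - [[0, 0, 0.91], [0.0004, -0.0009, 0], 255]
    - [[0, 0, 1.04], [0.0005, -0.0009, 0], 255]
    - [[0, 0, 1.17], [0.0007, -0.001, 0], 255]
    - [[0, 0, 1.3], [0.0008, -0.0011, 0], 255]

```text
time: 29.7
position: [0.6308, -0.0047, 0.1101]
tool_rot: [3.138, 0.151, 0.001]
ft_force: [-2.7, 0.7, 5.7]
grip_width: 0.109
```

```bash
python3 st.py; python3 - <<'E'
from bench import ctrl
from h import *
print(ctrl.get_state()['torque'])
im=ctrl.get_image("wrist")
g=im[110:400,130:430]; cv2.imwrite("pics/w15.png",cv2.resize(g,None,fx=2,fy=2,interpolation=cv2.INTER_CUBIC)[:,:,::-1])
E
```

```text
t 29.7 pos [ 0.6308 -0.0047  0.1101] xyaw 5.51 tilt [ 0.0007 -0.0002] F [-2.7  0.7  5.7] w 9.5 q [ 0.34  0.41 -0.47  1.64  0.2   1.14 -1.65] qd 0.973
in stop frame [-0.0764 -0.0702]
[0.04324144 0.55931524 0.0770216 ]
```

View pics/w15.png

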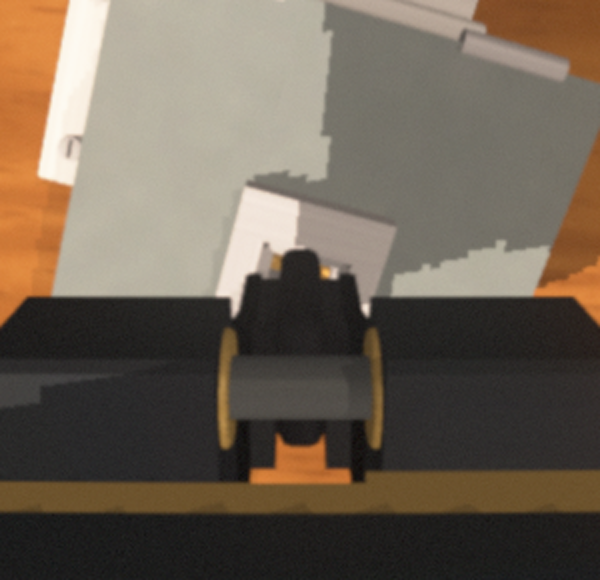

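>>> step_arm:
  plan:
    - [[0, 0, 0.04], [0, 0, 0], 255]
    - [[0, 0, 0.08], [0, -0.0001, 0], 255]
    - [[0, 0, 0.12], [0, -0.0001, 0], 255]
    - [[0, 0, 0.16], [0, -0.0002, 0], 255]
    - [[0, 0, 0.2], [0, -0.0002, 0], 255]
    - [[0, 0, 0.24], [0, -0.0003, 0], 255]
    - [[0, 0, 0.27], [0, -0.0003, 0], 255]
    - [[0, 0, 0.3], [0, -0.0003, 0], 255]
    - [[0, 0, 0.3], [0, -0.0003, 0], 255]
    - [[0, 0, 0.3], [0, -0.0003, 0], 255]

```text
time: 31.0
position: [0.6308, -0.0044, 0.1101]
tool_rot: [3.126, -0.311, 0.001]
ft_force: [-2.2, -0.1, 5.3]
grip_width: 0.113
```

```bash
python3 st.py; python3 - <<'E'
from bench import ctrl
from h import *
print(ctrl.get_state()['torque'])
im=ctrl.get_image("wrist")
g=im[110:400,130:430]; cv2.imwrite("pics/w16.png",cv2.resize(g,None,fx=2,fy=2,interpolation=cv2.INTER_CUBIC)[:,:,::-1])
E
```

```text
t 31.0 pos [ 0.6308 -0.0044  0.1101] xyaw -11.37 tilt [ 0.0008 -0.0001] F [-2.2 -0.1  5.3] w 9.9 q [ 0.3   0.4  -0.42  1.64  0.18  1.14 -1.93] qd 0.002
in stop frame [-0.0765 -0.0699]
[0.05674232 0.62230062 0.11545217]
```

View pics/w16.png

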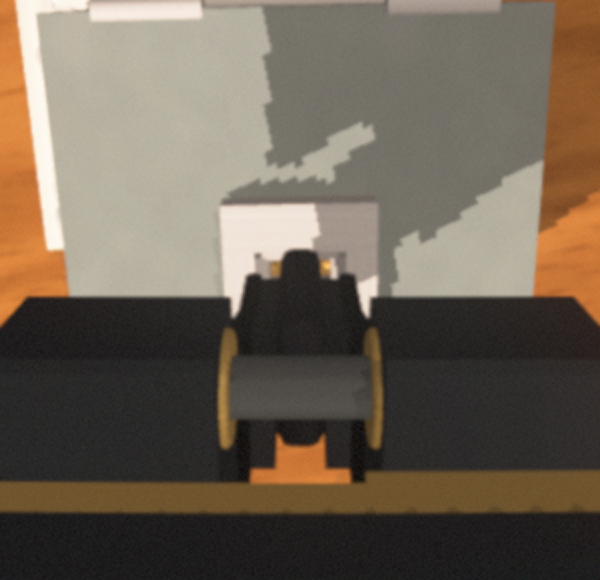

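>>> step_arm:
  plan:
    - [[0, 0, 0.01], [0, 0, 0], 255]
    - [[0, 0, 0.02], [0, 0, 0], 255]
    - [[0, 0, 0.03], [0, 0, 0], 255]
    - [[0, 0, 0.04], [0, 0, 0], 255]
    - [[0, 0, 0.04], [0, 0, 0], 255]
    - [[0, 0, 0.04], [0, 0, 0], 255]
    - [[0, 0, 0.04], [0, 0, 0], 255]
    - [[0, 0, 0.04], [0, 0, 0], 255]
    - [[0, 0, 0.04], [0, 0, 0], 255]
    - [[0, 0, 0.04], [0, 0, 0], 255]

```text
time: 32.3
position: [0.6308, -0.0044, 0.1101]
tool_rot: [3.119, -0.373, 0.001]
ft_force: [-2.5, 0.1, 4.7]
grip_width: 0.107
```

```bash
python3 st.py; python3 - <<'E'
from bench import ctrl
from h import *
print(ctrl.get_state()['torque'])
c=ctrl.calibration("wrist"); im=ctrl.get_image("wrist"); np.save("w17c.npy",c,allow_pickle=True)
g=im[110:400,130:430]; cv2.imwrite("pics/w17.png",cv2.resize(g,None,fx=2,fy=2,interpolation=cv2.INTER_CUBIC)[:,:,::-1])
im=ctrl.get_image("top");g=im[120:250,200:460]; cv2.imwrite("pics/c17.png",cv2.resize(g,None,fx=3,fy=3,interpolation=cv2.INTER_CUBIC)[:,:,::-1])
E
```

```text
t 32.3 pos [ 0.6308 -0.0044  0.1101] xyaw -13.65 tilt [ 0.0008 -0.0001] F [-2.5  0.1  4.7] w 9.3 q [ 0.3   0.4  -0.42  1.64  0.17  1.14 -1.97] qd 0.002
in stop frame [-0.0765 -0.0699]
[0.11129269 0.62281349 0.20646334]
```

View pics/w17.png

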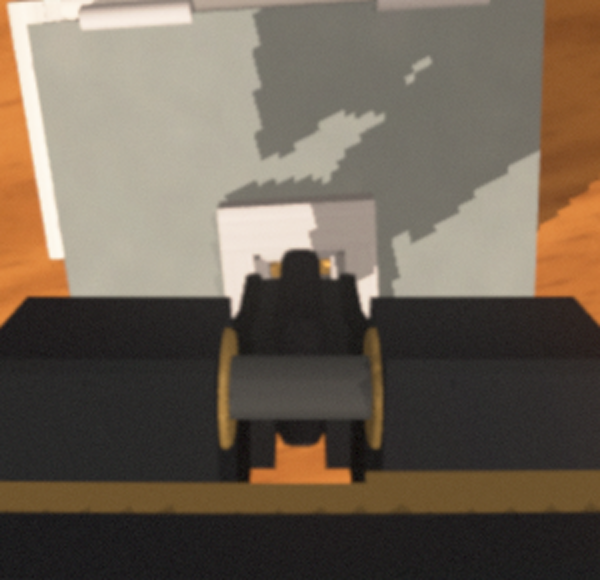

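View pics/c17.png

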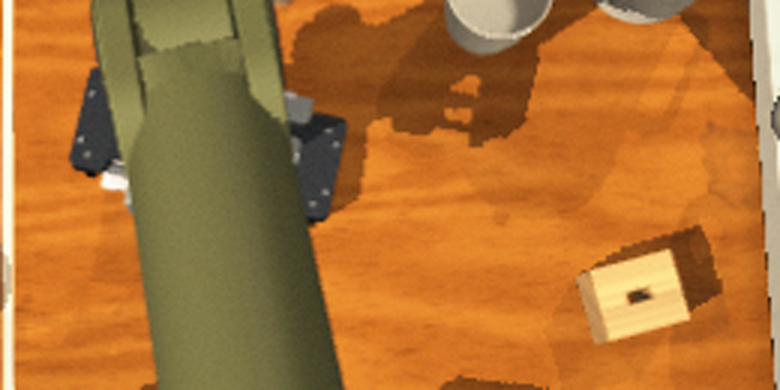

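```bash
python3 - <<'E'
from bench import ctrl
from h import *
c=ctrl.calibration("wrist"); im=ctrl.get_image("wrist"); np.save("w18c.npy",c,allow_pickle=True)
g=im[60:270,130:430]; cv2.imwrite("pics/w18.png",cv2.resize(g,None,fx=2.6,fy=2.6,interpolation=cv2.INTER_CUBIC)[:,:,::-1])
E
```

```text
(no output)
```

View pics/w18.png

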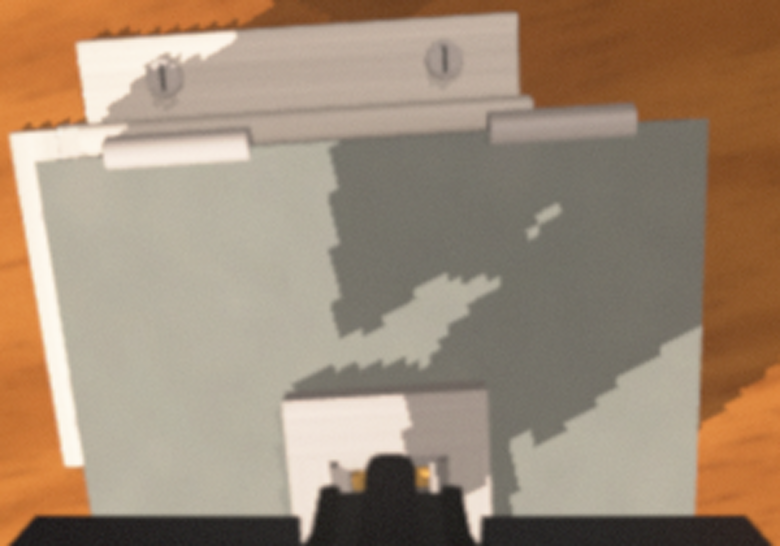

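```bash
python3 - <<'E'
from h import *
c=np.load("w18c.npy",allow_pickle=True).item()
uv=np.array([(37,161),(708,120),(283,402),(488,389)])/2.6+[130,60]
L=[(.055,.07,.066),(.055,-.07,.066),(.002,.022,.074),(.002,-.022,.074)]
r=least_squares(lambda p:(proj(c,place(p,L))-uv).ravel(),[.65,0,-.17],loss='soft_l1');print(r.x,np.degrees(r.x[2]),r.fun.round(1))
E
```

```text
[ 0.65103703 -0.00842489 -0.17910019] -10.26168489300645 [-0.5 -0.   0.3 -0.1  0.  -0.1  0.1  0.4]
```

```bash
python3 st.py; python3 - <<'E'
from bench import ctrl
print(ctrl.close_job())
E
python3 st.py
```

```text
t 32.45 pos [ 0.6309 -0.0043  0.1101] xyaw -13.65 tilt [ 0.0009 -0.0001] F [-1.7  0.2  4.8] w 9.8 q [ 0.3   0.4  -0.42  1.64  0.17  1.14 -1.97] qd 0.001
in stop frame [-0.0764 -0.0699]
the job is handed in; nothing more can be done
None
the job is handed in; nothing more can be done
```

The job is handed in at 32.5 s, and every step was carried out. No verdict is reported, so what follows rests on my own measurements.

**What I did**
- I pushed the box along y, then x, then y again with the spread fingers, until it would not move further against either wall. The force rose to about 28 N against the x wall and 19 N against the y wall, with no more travel.
- I took the key from the stand, lowered it straight into the keyhole until the tip met the floor, and turned it about 1.64 rad clockwise.

**What the last checks showed**
- **Box:** an image fit put it within about 1 mm and 0.4° of its docked pose.
- **Key depth:** I put the tip at 38–39 mm above the worktop, with about 5 N of downward push. This comes from the tool height and assumes the key did not slip in the grip.
- **Key turn:** over the last 0.04 rad the twisting torque rose from 0.12 to 0.21 N m, so the cylinder is at its stop.
- **Grip:** the key is held at about 9.8 mm opening with 50 N commanded, the tool is upright and the arm is still.
- **Bystanders:** I never went near the bowl, the mug or the tea light, and they looked unmoved wherever they showed in later pictures. I did not measure their positions again.

No check failed. One small disagreement was the key's offset in the gripper, 0.7 mm by one estimate and 1.3 mm by another. I used 1.1 mm, and the key went in without side force.

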